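# Count a batch of four black heels into the tray

### The arm

A 6-joint arm with a two-finger parallel gripper is mounted at the origin on the work surface. World frame = base frame: x ahead of the robot, y to its left, z up, the work surface at z = 0. Lengths are in m, angles in rad, forces in N, time in s.
With the tool pointing down it reaches from about 0.3 to 0.875 m from the base axis. Payload 4.2 kg.
Tool frame: the origin (TCP) lies midway between the tips of the shut fingers; the grasp point (between the pads) lies 19 mm behind it; z points along the fingers, y is the direction in which the jaws open and shut (so a half turn about z gives the same grasp; the last joint's range is limited). The gripper opens to 85 mm and grips with 20 to 120 N. Pads are 22 mm wide; open, the fingers measure 114 mm over their backs; the gripper's body (76 mm by 85 mm) begins 54 mm behind the grasp point. The pads swing forward as they close: fully open they stand 13 mm farther back than shut.
Start: joints at [-1.168, 0.32, 1.565, -0, 1.257, -0.02], TCP at [0.236, -0.524, 0.231] pointing down, gripper open.
Joint ranges: [-3.11, 3.11], [-0.84, 2.01], [0.21, 2.61], [-1.34, 4.49], [0.05, 2.63], [-2.56, 2.56]. Speed limits (rad/s): [2.57, 2.57, 3.14, 3.14, 3.14, 3.14].

### API

Orientations are given as a 3x3 rotation matrix whose columns are the frame's x, y, z axes.
In Python, from station import status, vision, ticket, finder gives the robot as it stands.
- The arm moves only by the tool drive_tool, never from a script. Its argument "steps" is one flat list of numbers, 6 for each row, row after row: the shift along the tool's x, y, z in units of 0.025 m (1.0 is 0.025 m), then the turn, a rotation vector about the tool's x, y, z in units of 5 degrees (1.0 is 5 degrees). A call has 1 to 5 rows; each row shifts and turns the pose as measured when the row begins, along the tool's axes as they then stand; what a row does not reach is not made up. A row lasts 1/12 s, in which the tool goes at most 41.7 mm and 7.16 degrees, less where a joint would pass 70% of its speed; a pose out of reach is approached as far as the arm can. A call with a number of a shift or a turn outside -1 to 1 is refused whole. A call with a gripper value outside its range is refused whole. "hand" is the opening, from -1 (shut) to 1 (fully open), set as the call begins (left out, the last holds). The fingers move at their own pace and stop on an object; "newtons" is the grip in N (left out, the last holds). Time passes only in rows, so rows that do not move let the fingers close. It gives the time, the measured TCP pose, the force and the opening at its end, in the units of the state.
- status.sense(): the state, without advancing time (a new reading comes with each control period).
- vision.get_image(name): name is "scene" or "top"; returns (picture, depth): 420x560x3 uint8, red, green, blue; 420x560 float32, m along the optical axis (not along the pixel's ray), 0 where there is no reading.
- vision.camera_info(name): a dict with "mtx" (3x3 intrinsics, pixels), "dist_coeffs" ([k1, k2, p1, p2, k3] as OpenCV has them; the pictures are not rectified), "cam_to_world" (4x4, takes a point from camera to world coordinates). Camera axes: x right, y down, z forward; pixel columns grow to the right and rows downward; lengths in m; the calibration is good to about 2 mm. A picture is of the moment at which its call begins. camera_info takes no time and is no camera call.
- ticket.close_job(): hands the job in, once; it reports no verdict.
Trained networks look in the newest picture that a camera, given by its name, has taken for a name from the list of things; names that differ only in an ending like _2 or _b are one class to them, and where a whole thing is asked for, a point or a joint stands for the part that bears it (a point fixed in the world has none). Each returns a list of dicts, best first, with "p" (0 to 1); they miss things now and then, are a little off and sometimes report something else, mostly with a low value. They report only what shows in the picture. A call takes as long as a camera call. They do not tell look-alikes from the thing itself.
- finder.find_in(label, camera): "centre" ([column, row] in pixels, amid what is visible of it).
- finder.trace(label, camera): "region" (420x560 bool, what is visible of it) and "centre" ([column, row] in pixels, amid what is visible of it).
- finder.pinpoint(label, camera): "centre" ([column, row] in pixels: a listed point, or the origin of a listed thing).
The state is a dict: "time": time; "qpos": joint angles; "dq": joint speeds; "joint_efforts": joint torques, N m; "tool_pos": TCP position; "ee_rot": TCP orientation; "force": force on the tool from outside, world axes, zero at the start; "moment": the same for the moment, N m; "grip_width": opening from 0.0 (shut) to 1.0 (fully open).
Only numpy, scipy, OpenCV 4.12 (cv2) and the standard library are available. Lean on these libraries where they do the work, as an engineer would, in place of code of your own. Each camera call takes 0.05 s, during which the arm holds its last target. There are 200 camera calls.

### The job

Make up a batch of exactly four black heels in the metal tray: lift the freshly cast one out of the mould and set it down gently in the tray, and slide three of the black heels on the cutting mat across into the tray through its open side, flat on the surface without lifting or tipping them. All four must finish standing flat and fully inside the tray, with the other two black heels still standing on the mat. Do not disturb the brown heels, the tools or anything else on the bench.

Things in the scene. Friction and masses are not known exactly. Their poses are not given: they have to be found in the camera images.
- black1_c (a point): Black cast heel, one of 5 on the cutting mat, all alike: D-shaped shoe heel, 64 long x 52 wide x 40 high, rigid, about 120 g. Point: its centre, half-way up; z up. Flat face at x = -32; parallel sides at y = -26 and +26; round back, radius 26 about x = +6, ending at x = +32. Flat face roughly towards the tray.
- black2_c (a point): Black cast heel, one of 5 on the mat; shape, size and point as for black1_c.
- black3_c (a point): Black cast heel, one of 5 on the mat; shape, size and point as for black1_c.
- black4_c (a point): Black cast heel, one of 5 on the mat; shape, size and point as for black1_c.
- black5_c (a point): Black cast heel, one of 5 on the mat; shape, size and point as for black1_c.
- cast_c (a point): The sixth black heel, freshly cast, loose in the mould; shape, size and point as for black1_c. Its lower 16 mm are in the cavity (1.8 mm clear all round), its upper 24 mm stand above the mould, top 58 above the bench. Take it by its parallel sides, 52 apart in its y, and draw it straight up.
- brown1_c (a point): Brown stacked heel with pale seams, one of 2 among the black ones on the mat; shape, size and point as for black1_c. Not wanted.
- brown2_c (a point): Brown stacked heel with pale seams, one of 2 among the black ones on the mat; shape, size and point as for black1_c. Not wanted.
- tray: Grey sheet-metal tray, fixed. Origin: its middle, on the bench surface. Inside 300 (x) x 165 (y), floor 2 above the bench; walls 28 high, 2.5 thick, with a 9 lip folded outwards, at x = -150, +150 and y = +82.5. Its side at y = -82.5 is open, no lip, and meets the mat's end; the floor is 1 below the mat's top. Empty at the start.
- mat: Green cutting mat with a pale grid, fixed flat on the bench, 340 (x) x 420 (y) x 3 thick. Origin: its centre, on the bench surface. Its +y end (y = +210) meets the open side of the tray, whose axes are parallel to the mat's. The heels stand on it in three lanes at about x = -95, 0 and +95, two deep, 50 or more clear between front and rear; the fifth black heel stands near the -y end.
- mould: Lower half of an aluminium split mould, fixed. Block 130 (x) x 116 (y), top face 34 above the bench, on a 200 x 116 base plate with clamps up to 24 high. D-shaped cavity 16 deep in its middle, floor 18 above the bench. Origin: under the cavity, on the bench surface. Only the heel stands above its top face.
- awl: Awl with a red wooden handle, lying on the mat's -y, +x corner, 180 long, 33 high; origin on its underside near the middle of the handle, needle towards +x. A bystander.
- punch_pliers: Chrome revolving punch pliers lying on the bench, 220 long, 25 high; origin on the underside, head towards +x. A bystander.
- scalpel: Steel scalpel lying on the bench, 150 long, 5 high; origin on the underside of the handle, blade towards +x. A bystander.
- hammer: Hammer lying on the bench, 260 long; origin near its middle. A bystander.
- glue_jar: Tan glue jar with a black cap, 72 diameter, 85 high; origin at the middle of its underside. A bystander.
- thread: Cream thread spool, standing, 60 diameter, 80 high; origin at the middle of its underside. A bystander.
There are look-alikes about, which are no part of the job. What is shaped like the part that bears black2_c but yellow is not meant. What is shaped like the part that bears cast_c but turquoise is not meant.

How it is judged:
By the outcome, as a careful person would: the job done as asked, in the order asked, and still so for the second after the job is handed in, with the robot touching nothing.
It also fails if it takes over 67 s, if anything falls off the work surface, if the arm or the gripper's body presses on something with over 40 N, if the wrist force passes 120 N, or if a joint passes its speed limit or range.

## Working session

There is one attempt and no reset: what is moved stays moved. The work goes in short steps, Python scripts to look and compute and a tool call to move; the robot and the scene stay as the last step left them, time stands still between calls to the robot, and variables do not carry over. Pictures are saved under pics/ and viewed, about 8 in all and at most 12, crops included, and the job is handed in when it is done.

Besides the shell and the picture viewer there is one more tool, called after ">>>" as a command line: name --argument value ..., lists and objects as JSON in quotes. drive_tool: Moves the arm, as the interface text tells. Shifts and turns lie within -1 to 1; 1 stands for 0.025 m of shift or 5 degrees of turn. Its arguments: {"type":"object","properties":{"steps":{"type":"array"},"hand":{"type":"number"},"newtons":{"type":"number"}},"required":["steps"]}

```bash
mkdir -p pics; ls; python3 - <<'E'
from station import status, vision
import cv2, numpy as np
print(status.sense())
for n in ("top","scene"):
    im,d=vision.get_image(n); cv2.imwrite(f"pics/{n}0.png",im[:,:,::-1]); np.savez(f"{n}0.npz",im=im,d=d)
    print(n,vision.camera_info(n))
E
```

```text
pics
{'time': 0.0, 'qpos': array([-1.16803682e+00,  3.20279669e-01,  1.56566633e+00, -1.32580621e-05,
        1.25738989e+00, -2.00290537e-02]), 'dq': array([-0.00028388,  0.00162849,  0.00175258,  0.0019639 , -0.00080681,
       -0.00060679]), 'joint_efforts': array([-9.61229125e-04, -4.15532970e+01, -2.34158760e+01, -1.44978303e-04,
        8.09463876e-03, -2.90979256e-05]), 'tool_pos': array([ 0.23572278, -0.52394556,  0.23049421]), 'ee_rot': array([[ 9.11946653e-01,  4.10308201e-01, -6.94879635e-04],
       [ 4.10308789e-01, -9.11945252e-01,  1.59880466e-03],
       [ 2.23104783e-05, -1.74313978e-03, -9.99998480e-01]]), 'force': array([-0.19878931, -0.26225278, -0.34040878]), 'moment': array([-0.04945596, -0.04837346, -0.03469326]), 'grip_width': 1.000943460995269}
top {'mtx': array([[443.3264215 ,   0.        , 273.45900373],
       [  0.        , 443.3264215 , 212.7461718 ],
       [  0.        ,   0.        ,   1.        ]]), 'dist_coeffs': array([-0.09346737,  0.        ,  0.        ,  0.        ,  0.        ]), 'cam_to_world': array([[ 0.02206851, -0.99511197,  0.09625566,  0.2510733 ],
       [-0.99968677, -0.02310126, -0.00962799, -0.08589226],
       [ 0.01180456, -0.09601304, -0.99531008,  1.61126276],
       [ 0.        ,  0.        ,  0.        ,  1.        ]])}
scene {'mtx': array([[436.28219349,   0.        , 284.76976797],
       [  0.        , 436.28219349, 207.58965647],
       [  0.        ,   0.        ,   1.        ]]), 'dist_coeffs': array([0.01311495, 0.        , 0.        , 0.        , 0.        ]), 'cam_to_world': array([[ 0.37500633,  0.77063143, -0.51526445,  1.11064465],
       [ 0.92701681, -0.31364378,  0.20559039, -0.39177914],
       [-0.00317508, -0.55475651, -0.83200669,  1.20239361],
       [ 0.        ,  0.        ,  0.        ,  1.        ]])}
```

View pics/top0.png

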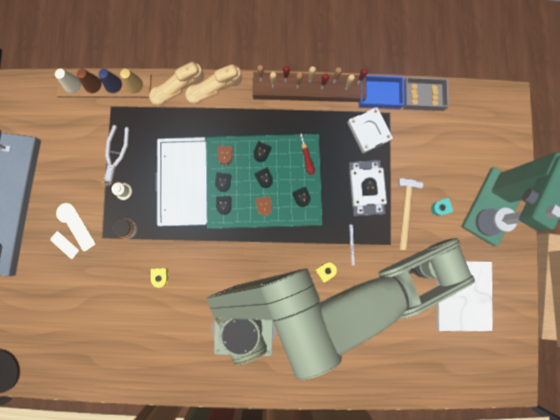

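View pics/scene0.png

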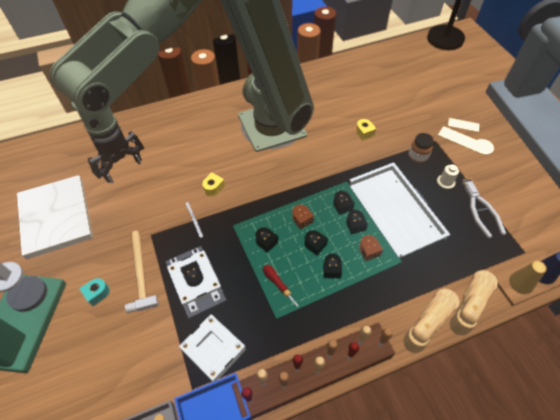

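The two views agree on the layout: robot base at the bottom of the top image, tray to its left (+y). In the top view the black heels are at (262,151), (223,181), (264,177), (224,205) and (302,196). The brown ones are at (225,154) and (264,205), and the cast heel in the mould is at (369,186). The yellow and turquoise parts are look-alikes.

```bash
cat > h.py <<'E'
import numpy as np, cv2
from station import vision, finder, status
def info(n):
    c=vision.camera_info(n); return c["mtx"],c["dist_coeffs"],c["cam_to_world"]
def rays(n,px):
    K,D,T=info(n); u=cv2.undistortPoints(np.array(px,float).reshape(-1,1,2),K,D).reshape(-1,2)
    return np.c_[u,np.ones(len(u))],T
def at_z(n,px,z):
    r,T=rays(n,px); d=r@T[:3,:3].T; s=(z-T[2,3])/d[:,2]
    return T[:3,3]+d*s[:,None]
def cloud(n,d):
    H,W=d.shape; g=np.stack(np.meshgrid(np.arange(W),np.arange(H)),-1).reshape(-1,2)
    r,T=rays(n,g); p=(r*d.reshape(-1,1))@T[:3,:3].T+T[:3,3]
    return p.reshape(H,W,3)
def proj(n,P):
    K,D,T=info(n); Ti=np.linalg.inv(T)
    return cv2.projectPoints(np.array(P,float).reshape(-1,1,3),cv2.Rodrigues(Ti[:3,:3])[0],Ti[:3,3],K,D)[0].reshape(-1,2)
E
python3 - <<'E'
from h import *
np.set_printoptions(precision=4,suppress=True)
for n in ("top","scene"):
    f=np.load(f"{n}0.npz"); p=cloud(n,f["d"])
    for lab,z in (("tray",0),("mat",0),("mould",0),("cast_c",.038),("black1_c",.023),("brown1_c",.023)):
        r=finder.pinpoint(lab,n)
        for q in r[:9]:
            print(n,lab,round(q["p"],2),np.round(q["centre"]),at_z(n,[q["centre"]],z)[0][:2])
    # heel tops via height
    m=((p[...,2]>.033)&(p[...,2]<.05)&(f["d"]>0)).astype(np.uint8)
    c,l,s,ce=cv2.connectedComponentsWithStats(m)
    for i in range(1,c):
        if 40<s[i,4]<900:
            q=p[l==i]; print(n,"blob",ce[i].round(),s[i,4],q.mean(0),q.min(0)[:2],q.max(0)[:2], f["im"][l==i].mean(0).round())
E
```

```text
top tray 0.54 [225. 154.] [0.6221 0.0821]
top tray 0.54 [305. 156.] [ 0.6205 -0.2123]
top mat 0.89 [259. 177.] [ 0.5364 -0.0457]
top mat 0.28 [262. 203.] [ 0.4406 -0.0573]
top mould 0.78 [364. 184.] [ 0.5219 -0.434 ]
top mould 0.5 [128. 188.] [0.4848 0.4399]
top mould 0.19 [370. 189.] [ 0.5019 -0.4583]
top cast_c 0.72 [439. 206.] [ 0.4419 -0.7034]
top cast_c 0.67 [368. 188.] [ 0.5002 -0.4411]
top black1_c 0.62 [221. 185.] [0.5016 0.0921]
top brown1_c 0.7 [228. 156.] [0.6092 0.0707]
top brown1_c 0.44 [405. 215.] [ 0.4064 -0.5788]
top blob [73. 85.] 66 [0.8652 0.6595 0.0415] [0.8448 0.6423] [0.9071 0.6982] [147. 138. 121.]
top blob [94. 85.] 51 [0.8659 0.5808 0.0417] [0.8482 0.5646] [0.9024 0.6123] [80. 53. 38.]
top blob [193.  81.] 53 [0.8853 0.2058 0.0415] [0.8631 0.1726] [0.9128 0.2403] [141. 116.  87.]
top blob [115.  86.] 63 [0.8638 0.5009 0.041 ] [0.8458 0.4832] [0.9036 0.5433] [58. 55. 66.]
top blob [135.  86.] 54 [0.8631 0.4228 0.042 ] [0.8487 0.405 ] [0.9005 0.4594] [131. 108.  71.]
top blob [230.  83.] 44 [0.8793 0.07   0.0412] [0.8616 0.0331] [0.9008 0.1107] [150. 123.  91.]
[... 4338 characters left out ...]
[ 0.8503 -0.106   0.0483] [ 0.8332 -0.1385] [ 0.8752 -0.071 ] [112.  74.  54.]
scene blob [411. 344.] 54 [0.9191 0.0415 0.0412] [0.8917 0.0318] [0.9394 0.0659] [108.  85.  60.]
scene blob [320. 350.] 58 [ 0.8443 -0.1879  0.0483] [ 0.8337 -0.2142] [ 0.8599 -0.169 ] [113.  76.  55.]
scene blob [348. 363.] 85 [ 0.9004 -0.1354  0.0483] [ 0.8824 -0.1722] [ 0.9148 -0.1048] [111.  74.  54.]
scene blob [198. 393.] 217 [ 0.825  -0.5131  0.0443] [ 0.8148 -0.5704] [ 0.867  -0.4132] [ 58.  81. 143.]
scene blob [237. 388.] 81 [ 0.851  -0.4178  0.048 ] [ 0.8328 -0.4305] [ 0.8699 -0.3999] [ 99.  82. 101.]
scene blob [155. 411.] 154 [ 0.8249 -0.6208  0.0438] [ 0.8146 -0.6845] [ 0.8607 -0.5792] [97. 89. 87.]
```

```bash
python3 - <<'E'
import cv2,numpy as np
a=cv2.imread("pics/top0.png")[125:235,150:400]; b=cv2.imread("pics/scene0.png")[170:320,160:420]
cv2.imwrite("pics/c0.png",np.vstack([cv2.resize(a,(680,299),interpolation=cv2.INTER_CUBIC),cv2.resize(b,(680,300),interpolation=cv2.INTER_CUBIC)[:300]]))
E
```

```text
(no output)
```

View pics/c0.png

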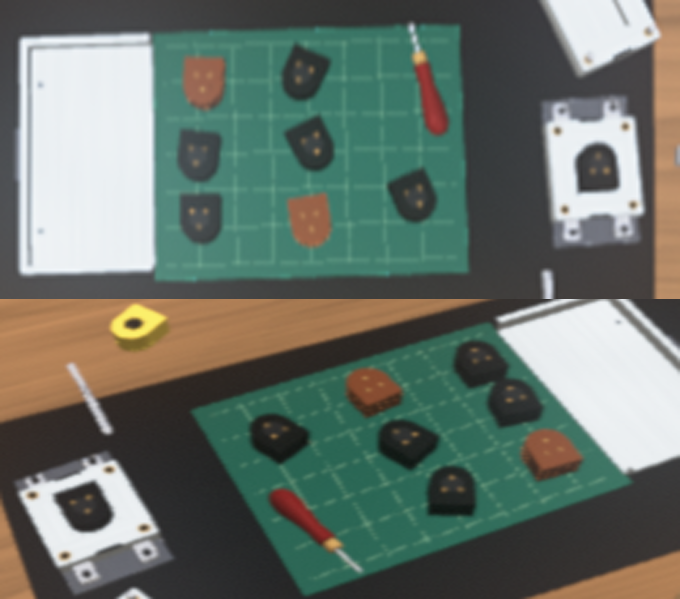

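The crop shows that the flat faces actually point along +x (up in the top view) with the round backs towards the robot. So each heel's long side faces the tray. I'll now fit poses against both silhouettes.

```bash
cat > fit.py <<'E'
from h import *
from scipy.optimize import minimize
a=np.linspace(-np.pi/2,np.pi/2,15)
D=np.r_[[[-.032,-.026]],np.c_[.006+.026*np.cos(a),.026*np.sin(a)],[[-.032,.026]]]
def sil(n,q,z0,z1,roi):
    c,s=np.cos(q[2]),np.sin(q[2]); xy=D@np.array([[c,s],[-s,c]])+q[:2]
    P=np.r_[np.c_[xy,np.full(len(xy),z0)],np.c_[xy,np.full(len(xy),z1)]]
    h=cv2.convexHull(((proj(n,P)+.5-roi[:2])*8).astype(np.float32))
    m=np.zeros((roi[3]*8,roi[2]*8),np.uint8); cv2.fillConvexPoly(m,np.round(h*16).astype(np.int32),255,shift=4)
    return cv2.resize(m,(roi[2],roi[3]),interpolation=cv2.INTER_AREA)/255.
def fit(ims,q0,z0,z1,kind):
    data=[]
    for n,im in ims.items():
        u=proj(n,[[q0[0],q0[1],(z0+z1)/2]])[0].astype(int); roi=np.r_[u-15,30,30]
        i=im[roi[1]:roi[1]+30,roi[0]:roi[0]+30].astype(float)
        r,g,b=i[...,0],i[...,1],i[...,2]
        if kind=="mat": v=np.clip((g-np.maximum(r,b)-5)/25,0,1); m=1-v   # green -> 0
        elif kind=="white": m=np.clip((170-g)/90,0,1)
        data.append((n,roi,m))
    w=np.hypot(*np.meshgrid(np.arange(30)-14.5,np.arange(30)-14.5))<13.5
    f=lambda p:sum((((sil(n,p*[1e-3,1e-3,.03],z0,z1,roi)-m)**2)*w).sum() for n,roi,m in data)
    best=None
    for dy in (-.35,0,.35):
        x0=np.array([q0[0]*1e3,q0[1]*1e3,(q0[2]+dy)/.03])
        r=minimize(f,x0,method="Nelder-Mead",options=dict(initial_simplex=x0+np.r_[np.zeros((1,3)),np.diag([4,4,5])],maxiter=150))
        if best is None or r.fun<best.fun: best=r
    return best.x*[1e-3,1e-3,.03],best.fun
E
cat > f1.py <<'E'
from fit import *
np.set_printoptions(precision=4,suppress=True)
I={n:np.load(f"{n}0.npz")["im"] for n in("top","scene")}
for nm,x,y in (("lowF",.432,.08),("midF",.516,.085),("brF",.615,.082),("midR",.533,-.064),("highR",.629,-.051),("brR",.432,-.065),("fifth",.467,-.2)):
    q,c=fit(I,(x,y,np.pi),.003,.043,"mat"); print(nm,q[:2],np.degrees(q[2]).round(1),round(c,1))
for cam in (("top","scene"),("top",),("scene",)):
    q,c=fit({n:I[n] for n in cam},(.507,-.44,0),.034,.058,"white"); print("cast",cam,q[:2],np.degrees(q[2]).round(1),round(c,1))
for n in I:
    i=I[n].astype(int); m=((i[...,1]-i.max(-1)==0)&(i[...,1]-i[...,0]>25)&(i[...,1]-i[...,2]>8)).astype(np.uint8)
    c,l,s,ce=cv2.connectedComponentsWithStats(m); k=min(range(1,c),key=lambda k:abs(s[k,4]-s[1:,4].max()) if 0<s[k,0]<450 and s[k,3]<300 else 1e9)
    g=np.argwhere(l==k)[:,::-1]; r=cv2.minAreaRect((at_z(n,g,.003)[:,:2]*1000).astype(np.float32)); print("mat",n,r)
    p=cloud(n,np.load(f"{n}0.npz")["d"])
    w=(p[...,2]>.018)&(p[...,2]<.04)&(p[...,0]>.33)&(p[...,0]<.73)&(p[...,1]>.13)&(p[...,1]<.36)&(i.min(-1)>100)
    q=p[w]; print("tray rim",n,len(q),q.min(0),q.max(0)); 
    w=(abs(p[...,2]-.034)<.006)&(abs(p[...,0]-.507)<.09)&(abs(p[...,1]+.44)<.09)&(i.min(-1)>150)
    print("mould top",n,cv2.minAreaRect((p[w][:,:2]*1000).astype(np.float32)))
E
python3 f1.py
```

```text
lowF [0.4273 0.0811] 181.5 177.2
midF [0.5103 0.0871] 175.3 191.7
brF [0.61   0.0836] 177.2 144.2
midR [ 0.5292 -0.0648] 209.2 124.2Traceback (most recent call last):
  File "f1.py", line 5, in <module>
    q,c=fit(I,(x,y,np.pi),.003,.043,"mat"); print(nm,q[:2],np.degrees(q[2]).round(1),round(c,1))
        ~~~^^^^^^^^^^^^^^^^^^^^^^^^^^^^^^^
  File "fit.py", line 25, in fit
    r=minimize(f,x0,method="Nelder-Mead",options=dict(initial_simplex=x0+np.r_[np.zeros((1,3)),np.diag([4,4,5])],maxiter=150))
    res = _minimize_neldermead(fun, x0, args, callback, bounds=bounds,
                               **options)
    fxr = func(xr)
    fx = function(np.copy(x), *(wrapper_args + args))
  File "fit.py", line 21, in <lambda>
    f=lambda p:sum((((sil(n,p*[1e-3,1e-3,.03],z0,z1,roi)-m)**2)*w).sum() for n,roi,m in data)
               ~~~^^^^^^^^^^^^^^^^^^^^^^^^^^^^^^^^^^^^^^^^^^^^^^^^^^^^^^^^^^^^^^^^^^^^^^^^^^^
  File "fit.py", line 21, in <genexpr>
    f=lambda p:sum((((sil(n,p*[1e-3,1e-3,.03],z0,z1,roi)-m)**2)*w).sum() for n,roi,m in data)
                      ~~~^^^^^^^^^^^^^^^^^^^^^^^^^^^^^^^
  File "fit.py", line 8, in sil
    h=cv2.convexHull(((proj(n,P)+.5-roi[:2])*8).astype(np.float32))
                       ~~~~^^^^^
  File "h.py", line 16, in proj
    K,D,T=info(n); Ti=np.linalg.inv(T)
          ~~~~^^^
  File "h.py", line 4, in info
    c=vision.camera_info(n); return c["mtx"],c["dist_coeffs"],c["cam_to_world"]
ValueError: time passes only in moves, steps and waits
```

```bash
python3 - <<'E'
s=open('h.py').read()
s=s.replace('def info(n):\n    c=vision.camera_info(n); return','import os,pickle\ndef info(n,_c={}):\n    if n not in _c:\n        f=f"{n}.cal"\n        if not os.path.exists(f): pickle.dump(vision.camera_info(n),open(f,"wb"))\n        _c[n]=pickle.load(open(f,"rb"))\n    c=_c[n]; return')
open('h.py','w').write(s)
s=open('fit.py').read()
s=s.replace('''v=np.clip((g-np.maximum(r,b)-5)/25,0,1); m=1-v   # green -> 0''','''m=np.maximum(np.clip((105-g)/40,0,1),np.clip((r-g)/30,0,1))''')
s=s.replace('''        data.append''','''        k=(m>.4).astype(np.uint8); l=cv2.connectedComponents(k,connectivity=4)[1]
        m=m*cv2.dilate((l==l[15,15]).astype(np.uint8),np.ones((3,3)))
        data.append''').replace("<13.5","<19")
open('fit.py','w').write(s)
E
timeout 200 python3 f1.py
```

```text
lowF [0.4292 0.0813] 180.6 101.5
midF [0.5108 0.0872] 175.2 130.9
brF [0.6115 0.0834] 178.0 25.4
midR [ 0.5296 -0.0646] 208.1 22.2
highR [ 0.6256 -0.0491] 157.7 19.6
brR [ 0.4284 -0.0642] 189.4 13.8
fifth [ 0.4632 -0.2016] 205.7 24.3
cast ('top', 'scene') [ 0.5085 -0.4407] 5.2 32.0
cast ('top',) [ 0.5064 -0.4417] 7.4 16.9
cast ('scene',) [ 0.5088 -0.4405] 4.4 10.8
mat top ((525.6693115234375, -61.351806640625), (342.3678283691406, 418.11907958984375), 2.9294707775115967)
tray rim top 530 [0.3502 0.1432 0.018 ] [0.6742 0.331  0.037 ]
mould top top ((501.2290954589844, -443.3693542480469), (146.5729522705078, 116.2357177734375), 5.638509750366211)
mat scene ((526.46630859375, -58.630706787109375), (341.77484130859375, 421.4078369140625), 2.9595961570739746)
tray rim scene 719 [0.3491 0.1445 0.0181] [0.6757 0.3366 0.0365]
mould top scene ((507.6036682128906, -440.585205078125), (133.0511474609375, 115.95677947998047), 5.2522125244140625)
```

```bash
cat > plan.py <<'E'
# usage: plan.py x y z yawdeg(of tool y axis, world) [step_mm] ; several targets separated by ','
import sys, numpy as np
from scipy.spatial.transform import Rotation as R
from station import status
s=status.sense(); p=np.array(s["tool_pos"]); M=R.from_matrix(np.array(s["ee_rot"]))
print("t",round(s["time"],2),"pos",p.round(4),"yaw",np.degrees(np.arctan2(M.as_matrix()[1,1],M.as_matrix()[0,1])).round(1),"F",np.round(s["force"],1),"g",round(s["grip_width"],3))
for t in " ".join(sys.argv[1:]).split(","):
    v=[float(k) for k in t.split()]
    if not v: continue
    a=np.radians(v[3]); y=np.array([np.cos(a),np.sin(a),0]); z=np.array([0,0,-1.]); T=R.from_matrix(np.c_[np.cross(y,z),y,z])
    w=(M.inv()*T).as_rotvec(degrees=True)
    n=int(np.ceil(max(np.linalg.norm(np.array(v[:3])-p)/((v[4] if len(v)>4 else 24)/1e3),np.linalg.norm(w)/4.9,1)))
    for i in range(n):
        d=M.inv().apply(np.array(v[:3])-p)/(n-i)/.025; w=(M.inv()*T).as_rotvec(degrees=True)/(n-i)
        row=np.round(np.r_[d,w/5],2)+0.; print(list(row),"," if i%5<4 else "|")
        p=p+M.apply(row[:3]*.025); M=M*R.from_rotvec(row[3:]*5,degrees=True)
    print("-- n",n)
E
python3 plan.py .508 -.4405 .11 -84.8 23, .508 -.4405 .035 -84.8 20
```

```text
t 0.7 pos [ 0.2359 -0.5244  0.2313] yaw -65.8 F [-0.4 -0.3  0.3] g 1.002
[np.float64(0.81), np.float64(0.1), np.float64(0.35), np.float64(0.0), np.float64(0.0), np.float64(0.27)] ,
[np.float64(0.81), np.float64(0.08), np.float64(0.35), np.float64(0.0), np.float64(0.0), np.float64(0.27)] ,
[np.float64(0.81), np.float64(0.06), np.float64(0.35), np.float64(0.0), np.float64(0.0), np.float64(0.27)] ,
[np.float64(0.81), np.float64(0.04), np.float64(0.35), np.float64(0.0), np.float64(0.0), np.float64(0.27)] ,
[np.float64(0.81), np.float64(0.02), np.float64(0.35), np.float64(0.0), np.float64(0.0), np.float64(0.27)] |
[np.float64(0.81), np.float64(0.01), np.float64(0.34), np.float64(0.0), np.float64(0.0), np.float64(0.27)] ,
[np.float64(0.81), np.float64(-0.01), np.float64(0.35), np.float64(0.0), np.float64(0.0), np.float64(0.27)] ,
[np.float64(0.81), np.float64(-0.03), np.float64(0.34), np.float64(0.0), np.float64(0.0), np.float64(0.27)] ,
[np.float64(0.81), np.float64(-0.05), np.float64(0.35), np.float64(0.0), np.float64(0.0), np.float64(0.27)] ,
[np.float64(0.81), np.float64(-0.07), np.flo
[... 243 characters left out ...]
0.0), np.float64(0.0), np.float64(0.27)] ,
[np.float64(0.81), np.float64(-0.13), np.float64(0.35), np.float64(0.0), np.float64(0.0), np.float64(0.28)] ,
[np.float64(0.8), np.float64(-0.16), np.float64(0.34), np.float64(0.0), np.float64(0.0), np.float64(0.27)] ,
-- n 14
[np.float64(0.0), np.float64(0.0), np.float64(0.75), np.float64(0.0), np.float64(0.0), np.float64(0.0)] ,
[np.float64(0.0), np.float64(0.0), np.float64(0.75), np.float64(0.0), np.float64(0.0), np.float64(0.0)] ,
[np.float64(0.0), np.float64(0.0), np.float64(0.75), np.float64(0.0), np.float64(0.0), np.float64(0.0)] ,
[np.float64(0.0), np.float64(0.0), np.float64(0.75), np.float64(0.0), np.float64(0.0), np.float64(0.0)] ,
-- n 4
```

>>> drive_tool --steps '[0.8,0.1,0.35,0,0,0.27,0.8,0.08,0.35,0,0,0.27,0.8,0.06,0.35,0,0,0.27,0.8,0.04,0.35,0,0,0.27,0.8,0.02,0.35,0,0,0.27]' --hand 1 --newtons 40

```text
time: 1.12
tool_pos: [0.3321, -0.4972, 0.189]
ee_rot: [[0.957, 0.289, 0.001], [0.289, -0.957, -0.007], [-0.001, 0.007, -1.0]]
force: [0.5, 0.2, -0.4]
grip_width: 1.005
```

>>> drive_tool --steps '[0.8,0,0.35,0,0,0.27,0.8,0,0.35,0,0,0.27,0.8,-0.03,0.35,0,0,0.27,0.8,-0.05,0.35,0,0,0.27,0.8,-0.07,0.35,0,0,0.27]'

```text
time: 1.53
tool_pos: [0.4331, -0.4682, 0.1434]
ee_rot: [[0.986, 0.168, 0.002], [0.168, -0.986, -0.008], [0.0, 0.008, -1.0]]
force: [0.5, 1.8, 0.3]
grip_width: 1.001
```

>>> drive_tool --steps '[0.8,-0.09,0.3,0,0,0.27,0.8,-0.1,0.3,0,0,0.27,0.8,-0.13,0.3,0,0,0.27]'

```text
time: 1.78
tool_pos: [0.4943, -0.4507, 0.1192]
ee_rot: [[0.996, 0.094, 0.001], [0.094, -0.996, -0.007], [0.001, 0.008, -1.0]]
force: [0.3, 0.0, 0.6]
grip_width: 0.999
```

```bash
sed -i 's/print(list(row)/print(row.tolist()/' plan.py; python3 plan.py .508 -.4405 .11 -84.8 23, .508 -.4405 .035 -84.8 20
```

```text
t 1.78 pos [ 0.4943 -0.4507  0.1192] yaw -84.6 F [0.3 0.  0.6] g 0.999
[0.58, -0.36, 0.37, 0.09, -0.01, 0.04] ,
-- n 1
[0.0, 0.0, 0.75, 0.0, 0.0, 0.0] ,
[0.0, 0.0, 0.75, 0.0, 0.0, 0.0] ,
[0.0, 0.0, 0.75, 0.0, 0.0, 0.0] ,
[0.01, 0.01, 0.75, 0.0, 0.0, 0.0] ,
-- n 4
```

>>> drive_tool --steps '[0.58,-0.36,0.37,0.09,0,0.04,0,0,0,0,0,0]'

```text
time: 1.95
tool_pos: [0.5116, -0.4382, 0.1074]
ee_rot: [[0.996, 0.093, 0.0], [0.093, -0.996, 0.002], [0.001, -0.002, -1.0]]
force: [-0.9, -0.7, -1.3]
grip_width: 1.003
```

```bash
python3 plan.py .508 -.4405 .035 -84.8 20
```

```text
t 1.95 pos [ 0.5116 -0.4382  0.1074] yaw -84.7 F [-0.9 -0.7 -1.3] g 1.003
[-0.04, 0.02, 0.72, -0.01, 0.0, 0.01] ,
[-0.04, 0.02, 0.72, -0.01, 0.0, 0.0] ,
[-0.04, 0.02, 0.73, 0.0, 0.0, 0.01] ,
[-0.04, 0.02, 0.72, -0.01, -0.01, 0.0] ,
-- n 4
```

>>> drive_tool --steps '[-0.05,0.02,0.7,0,0,0,-0.04,0.02,0.7,0,0,0,-0.04,0.02,0.7,0,0,0,-0.04,0.02,0.5,0,0,0,0,0,0,0,0,0]'

```text
time: 2.37
tool_pos: [0.508, -0.4423, 0.0421]
ee_rot: [[0.995, 0.096, 0.002], [0.096, -0.995, -0.002], [0.002, 0.002, -1.0]]
force: [-0.1, 0.9, -0.2]
grip_width: 1.0
```

```bash
python3 plan.py .508 -.4405 .035 -84.8 20
```

```text
t 2.37 pos [ 0.508  -0.4423  0.0421] yaw -84.5 F [-0.1  0.9 -0.2] g 1.0
[0.0, -0.07, 0.28, 0.03, -0.02, 0.07] ,
-- n 1
```

>>> drive_tool --steps '[0,-0.07,0.27,0,0,0.05,0,0,0,0,0,0]'

```text
time: 2.53
tool_pos: [0.5071, -0.4413, 0.0356]
ee_rot: [[0.996, 0.091, 0.002], [0.091, -0.996, -0.002], [0.002, 0.003, -1.0]]
force: [-0.3, 0.7, 0.5]
grip_width: 1.002
```

>>> drive_tool --steps '[0,0,0,0,0,0,0,0,0,0,0,0,0,0,0,0,0,0,0,0,0,0,0,0]' --hand -1 --newtons 30

```text
time: 2.87
tool_pos: [0.5078, -0.442, 0.0389]
ee_rot: [[0.996, 0.09, 0.005], [0.09, -0.996, -0.004], [0.005, 0.005, -1.0]]
force: [0.1, 0.9, -1.9]
grip_width: 0.601
```

>>> drive_tool --steps '[0,0,0,0,0,0,0,0,0,0,0,0,0,0,0,0,0,0,0,0,0,0,0,0]'

```text
time: 3.2
tool_pos: [0.5078, -0.442, 0.0392]
ee_rot: [[0.996, 0.091, 0.005], [0.091, -0.996, -0.005], [0.005, 0.005, -1.0]]
force: [0.2, 0.2, -1.1]
grip_width: 0.602
```

>>> drive_tool --steps '[0,0,-0.2,0,0,0,0,0,-0.3,0,0,0,0,0,-0.4,0,0,0,0,0,-0.6,0,0,0,0,0,-0.8,0,0,0]'

```text
time: 3.62
tool_pos: [0.5055, -0.4402, 0.0958]
ee_rot: [[0.996, 0.091, -0.002], [0.091, -0.996, 0.001], [-0.002, -0.001, -1.0]]
force: [-0.1, 0.1, -1.7]
grip_width: 0.598
```

>>> drive_tool --steps '[0,0,-0.8,0,0,0,0,0,-0.8,0,0,0,0,0,-0.2,0,0,0]'

```text
time: 3.87
tool_pos: [0.5069, -0.4417, 0.149]
ee_rot: [[0.996, 0.091, 0.004], [0.091, -0.996, -0.005], [0.004, 0.005, -1.0]]
force: [0.5, 0.3, -0.2]
grip_width: 0.602
```

```bash
python3 - <<'E'
from h import *
im,d=vision.get_image("scene"); np.savez("scene1.npz",im=im,d=d)
c=im[130:330,130:400]; cv2.imwrite("pics/s1.png",cv2.resize(c[:,:,::-1],None,fx=2.4,fy=2.4,interpolation=cv2.INTER_CUBIC))
E
python3 plan.py .597 .232 .12 -87 23
```

```text
t 3.92 pos [ 0.5069 -0.4416  0.1488] yaw -84.8 F [ 0.5 -0.1  0.2] g 0.599
[0.2, -0.88, 0.03, 0.0, 0.0, 0.01] ,
[0.2, -0.88, 0.03, 0.0, 0.0, 0.01] ,
[0.2, -0.88, 0.03, 0.0, 0.0, 0.02] ,
[0.2, -0.88, 0.04, 0.0, 0.0, 0.01] ,
[0.2, -0.89, 0.03, 0.0, 0.0, 0.02] |
[0.2, -0.89, 0.04, 0.0, 0.0, 0.01] ,
[0.19, -0.89, 0.03, 0.0, 0.0, 0.02] ,
[0.19, -0.89, 0.04, 0.0, 0.0, 0.01] ,
[0.19, -0.89, 0.03, 0.0, 0.0, 0.02] ,
[0.19, -0.89, 0.04, 0.0, 0.0, 0.01] |
[0.19, -0.89, 0.03, 0.0, 0.0, 0.02] ,
[0.19, -0.89, 0.04, 0.0, 0.0, 0.01] ,
[0.19, -0.89, 0.03, 0.0, 0.0, 0.02] ,
[0.19, -0.89, 0.04, 0.0, 0.0, 0.01] ,
[0.19, -0.89, 0.03, 0.0, 0.0, 0.02] |
[0.18, -0.89, 0.04, 0.0, 0.0, 0.01] ,
[0.18, -0.89, 0.03, 0.0, 0.0, 0.02] ,
[0.18, -0.89, 0.04, 0.0, 0.0, 0.01] ,
[0.18, -0.89, 0.03, 0.0, 0.0, 0.02] ,
[0.18, -0.89, 0.04, 0.01, 0.0, 0.01] |
[0.18, -0.88, 0.04, 0.0, 0.0, 0.02] ,
[0.18, -0.89, 0.03, 0.01, -0.01, 0.01] ,
[0.18, -0.89, 0.04, 0.0, 0.0, 0.02] ,
[0.17, -0.88, 0.04, 0.01, -0.01, 0.01] ,
[0.17, -0.89, 0.04, 0.0, 0.0, 0.02] |
[0.17, -0.89, 0.03, 0.01, -0.01, 0.01] ,
[0.17, -0.88, 0.04, 0.0, 0.0, 0.02] ,
[0.17, -0.89, 0.03, 0.01, -0.01, 0.01] ,
[0.17, -0.88, 0.04, 0.0, 0.0, 0.02] ,
[0.17, -0.89, 0.04, 0.01, -0.01, 0.01] |
-- n 30
```

View pics/s1.png

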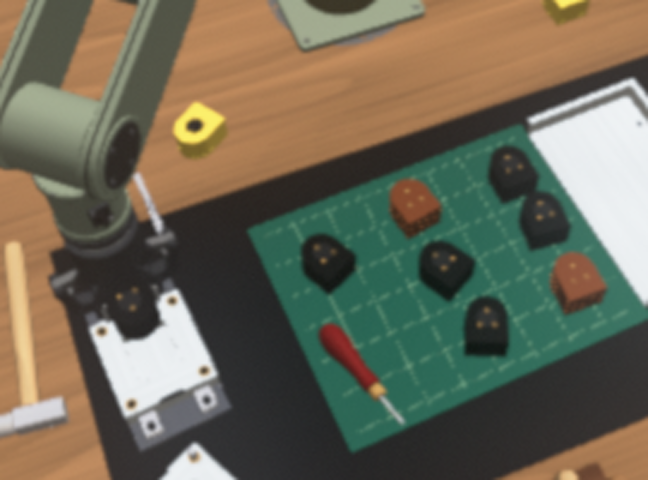

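The cast heel has lifted clear of the mould and hangs in the fingers, at about (130,300) in the crop. Now I'll carry it to the tray.

>>> drive_tool --steps '[0.2,-0.5,0,0,0,0,0.2,-0.88,0,0,0,0.02,0.2,-0.88,0,0,0,0.02,0.2,-0.88,0,0,0,0.02,0.2,-0.88,0,0,0,0.02]'

```text
time: 4.33
tool_pos: [0.5215, -0.336, 0.1444]
ee_rot: [[0.997, 0.076, 0.001], [0.076, -0.997, -0.003], [0.001, 0.003, -1.0]]
force: [-0.2, -0.3, -1.1]
grip_width: 0.597
```

>>> drive_tool --steps '[0.2,-0.88,0,0,0,0.02,0.2,-0.88,0,0,0,0.02,0.2,-0.88,0,0,0,0.02,0.2,-0.88,0,0,0,0.02,0.2,-0.88,0,0,0,0.02]'

```text
time: 4.75
tool_pos: [0.5344, -0.2117, 0.1372]
ee_rot: [[0.998, 0.067, -0.011], [0.067, -0.998, 0.006], [-0.011, -0.007, -1.0]]
force: [-0.1, -1.2, -1.4]
grip_width: 0.6
```

>>> drive_tool --steps '[0.2,-0.88,0,0,0,0.02,0.2,-0.88,0,0,0,0.02,0.2,-0.88,0,0,0,0.02,0.2,-0.88,0,0,0,0.02,0.2,-0.88,0,0,0,0.02]'

```text
time: 5.17
tool_pos: [0.5468, -0.0882, 0.1313]
ee_rot: [[0.998, 0.059, -0.024], [0.059, -0.998, 0.012], [-0.024, -0.013, -1.0]]
force: [-0.5, 0.3, -1.5]
grip_width: 0.596
```

>>> drive_tool --steps '[0.2,-0.88,0,0,0,0.02,0.2,-0.88,0,0,0,0.02,0.2,-0.88,0,0,0,0.02,0.2,-0.88,0,0,0,0.02,0.2,-0.88,0,0,0,0.02]'

```text
time: 5.58
tool_pos: [0.559, 0.0338, 0.1258]
ee_rot: [[0.998, 0.051, -0.038], [0.052, -0.999, 0.015], [-0.038, -0.017, -0.999]]
force: [0.2, -0.4, -1.9]
grip_width: 0.597
```

```bash
python3 plan.py .603 .232 .12 -87 22
```

```text
t 5.58 pos [0.559  0.0338 0.1258] yaw -87.1 F [ 0.2 -0.4 -1.9] g 0.597
[0.22, -0.78, 0.03, -0.02, 0.04, 0.0] ,
[0.22, -0.78, 0.03, -0.02, 0.04, 0.0] ,
[0.22, -0.78, 0.03, -0.02, 0.04, 0.0] ,
[0.22, -0.78, 0.02, -0.02, 0.04, 0.0] ,
[0.22, -0.78, 0.02, -0.02, 0.05, 0.0] |
[0.21, -0.78, 0.03, -0.02, 0.04, 0.0] ,
[0.22, -0.79, 0.02, -0.02, 0.05, 0.0] ,
[0.21, -0.78, 0.02, -0.02, 0.04, 0.0] ,
[0.22, -0.79, 0.03, -0.01, 0.05, -0.01] ,
[0.21, -0.78, 0.02, -0.02, 0.04, 0.0] |
-- n 10
```

>>> drive_tool --steps '[0.22,-0.78,0,-0.05,0.1,0,0.22,-0.78,0,-0.05,0.1,0,0.22,-0.78,0,-0.05,0.1,0,0.22,-0.78,0,-0.05,0.1,0,0.22,-0.78,0,-0.05,0.1,0]'

```text
time: 6.0
tool_pos: [0.5745, 0.1421, 0.1191]
ee_rot: [[0.999, 0.053, -0.006], [0.053, -0.999, -0.006], [-0.007, 0.005, -1.0]]
force: [0.6, 0.7, -1.1]
grip_width: 0.6
```

>>> drive_tool --steps '[0.22,-0.78,0,-0.03,0.08,0,0.22,-0.78,0,-0.03,0.08,0,0.22,-0.7,0,-0.03,0.08,0,0.2,-0.6,0,-0.03,0.08,0,0,0,0,0,0,0]'

```text
time: 6.42
tool_pos: [0.5846, 0.2251, 0.1111]
ee_rot: [[0.998, 0.059, 0.011], [0.059, -0.998, -0.016], [0.01, 0.016, -1.0]]
force: [-0.1, 0.7, -0.9]
grip_width: 0.601
```

```bash
python3 plan.py .603 .232 .1 -87 22, .603 .232 .03 -87 15
```

```text
t 6.42 pos [0.5846 0.2251 0.1111] yaw -86.6 F [-0.1  0.7 -0.9] g 0.601
[0.37, -0.12, 0.22, 0.09, -0.06, 0.04] ,
[0.38, -0.12, 0.23, 0.1, -0.05, 0.03] ,
-- n 2
[0.0, 0.0, 0.56, 0.0, 0.0, 0.0] ,
[0.0, 0.0, 0.56, 0.0, 0.0, 0.0] ,
[0.0, 0.0, 0.56, 0.0, 0.0, 0.0] ,
[0.0, 0.0, 0.56, 0.0, 0.0, 0.0] ,
[0.0, 0.0, 0.56, 0.0, 0.0, 0.0] |
-- n 5
```

>>> drive_tool --steps '[0.4,-0.12,0.22,0.09,-0.06,0.04,0.4,-0.12,0.22,0.09,-0.06,0.03,0,0,0,0,0,0]'

```text
time: 6.67
tool_pos: [0.6025, 0.2336, 0.0965]
ee_rot: [[0.998, 0.055, -0.007], [0.055, -0.998, -0.001], [-0.007, 0.001, -1.0]]
force: [-0.8, 0.3, -1.7]
grip_width: 0.598
```

```bash
python3 plan.py .603 .232 .032 -87 15
```

```text
t 6.67 pos [0.6025 0.2336 0.0965] yaw -86.8 F [-0.8  0.3 -1.7] g 0.598
[0.01, 0.01, 0.52, 0.0, 0.02, 0.01] ,
[0.01, 0.01, 0.52, 0.0, 0.02, 0.01] ,
[0.0, 0.01, 0.51, 0.0, 0.01, 0.0] ,
[0.0, 0.02, 0.52, 0.0, 0.02, 0.01] ,
[0.01, 0.01, 0.51, 0.01, 0.01, 0.0] |
-- n 5
```

>>> drive_tool --steps '[0,0.01,0.5,0,0.02,0,0,0.01,0.5,0,0.02,0,0,0.01,0.5,0,0.01,0,0,0.02,0.5,0,0.02,0,0,0,0.4,0,0.01,0]'

```text
time: 7.08
tool_pos: [0.6054, 0.2282, 0.0336]
ee_rot: [[0.999, 0.048, 0.0], [0.048, -0.999, -0.0], [0.0, 0.0, -1.0]]
force: [0.2, 0.1, -1.9]
grip_width: 0.599
```

>>> drive_tool --steps '[0,0,0,0,0,0,0,0,0,0,0,0]'

```text
time: 7.25
tool_pos: [0.6041, 0.2261, 0.0304]
ee_rot: [[0.999, 0.046, -0.006], [0.046, -0.999, -0.002], [-0.006, 0.002, -1.0]]
force: [-0.0, 0.2, -0.7]
grip_width: 0.598
```

```bash
python3 plan.py .603 .232 .026 -87 2
```

```text
t 7.25 pos [0.6041 0.2261 0.0304] yaw -87.4 F [-0.   0.2 -0.7] g 0.598
[-0.01, -0.06, 0.04, 0.01, 0.02, -0.02] ,
[-0.01, -0.06, 0.05, 0.0, 0.02, -0.02] ,
[-0.01, -0.06, 0.04, 0.01, 0.01, -0.02] ,
[0.0, -0.06, 0.05, 0.0, 0.02, -0.02] ,
-- n 4
```

>>> drive_tool --steps '[0,-0.05,0.08,0,0.02,0,0,-0.05,0.08,0,0.02,0,0,-0.05,0.08,0,0.02,0,0,0,0,0,0,0]'

```text
time: 7.58
tool_pos: [0.6053, 0.2298, 0.0257]
ee_rot: [[0.999, 0.044, 0.003], [0.044, -0.999, -0.001], [0.003, 0.001, -1.0]]
force: [0.2, -0.7, -1.4]
grip_width: 0.597
```

>>> drive_tool --steps '[0,0,0.06,0,0,0,0,0,0,0,0,0]'

```text
time: 7.75
tool_pos: [0.6056, 0.2303, 0.0249]
ee_rot: [[0.999, 0.045, 0.004], [0.045, -0.999, -0.0], [0.004, 0.001, -1.0]]
force: [-0.6, 0.3, -2.1]
grip_width: 0.602
```

```bash
python3 plan.py .603 .232 .022 -87 2
```

```text
t 7.75 pos [0.6056 0.2303 0.0249] yaw -87.4 F [-0.6  0.3 -2.1] g 0.602
[-0.03, -0.02, 0.04, 0.0, -0.02, -0.03] ,
[-0.04, -0.03, 0.04, 0.0, -0.01, -0.03] ,
[-0.03, -0.02, 0.03, 0.01, -0.02, -0.03] ,
-- n 3
```

>>> drive_tool --steps '[0,0,0.06,0,0,0,0,0,0.03,0,0,0]'

```text
time: 7.92
tool_pos: [0.606, 0.2306, 0.0231]
ee_rot: [[0.999, 0.045, 0.006], [0.045, -0.999, 0.0], [0.006, 0.0, -1.0]]
force: [-0.7, -0.5, -1.4]
grip_width: 0.601
```

>>> drive_tool --steps '[0,0,0.05,0,0,0,0,0,0.03,0,0,0]'

```text
time: 8.08
tool_pos: [0.6063, 0.2307, 0.0223]
ee_rot: [[0.999, 0.045, 0.006], [0.045, -0.999, 0.0], [0.006, 0.0, -1.0]]
force: [-1.9, -0.9, 5.9]
grip_width: 0.599
```

```bash
python3 plan.py
```

```text
t 8.08 pos [0.6063 0.2307 0.0223] yaw -87.4 F [-1.9 -0.9  5.9] g 0.599
```

>>> drive_tool --steps '[0,0,0,0,0,0,0,0,0,0,0,0,0,0,0,0,0,0]' --hand 0.7

```text
time: 8.33
tool_pos: [0.6069, 0.231, 0.023]
ee_rot: [[0.999, 0.045, 0.008], [0.045, -0.999, 0.001], [0.008, -0.0, -1.0]]
force: [0.0, 0.3, -0.8]
grip_width: 0.853
```

>>> drive_tool --steps '[0,0,-0.3,0,0,0,0,0,-0.7,0,0,0,0,0,-0.9,0,0,0,0,0,-1,0,0,0,0,0,-0.8,0,0,0]'

```text
time: 8.75
tool_pos: [0.6031, 0.2297, 0.1143]
ee_rot: [[0.999, 0.045, -0.003], [0.045, -0.999, -0.003], [-0.003, 0.003, -1.0]]
force: [0.4, -0.3, -0.1]
grip_width: 0.848
```

```bash
python3 - <<'E'
from h import *
im,d=vision.get_image("top"); np.savez("top2.npz",im=im,d=d)
c=im[125:245,150:330]; cv2.imwrite("pics/t2.png",cv2.resize(c[:,:,::-1],None,fx=4,fy=4,interpolation=cv2.INTER_CUBIC))
im,d=vision.get_image("scene"); np.savez("scene2.npz",im=im,d=d)
E
python3 plan.py
```

```text
t 8.85 pos [0.6053 0.2305 0.1169] yaw -87.4 F [0.5 0.2 0.4] g 0.85
```

View pics/t2.png

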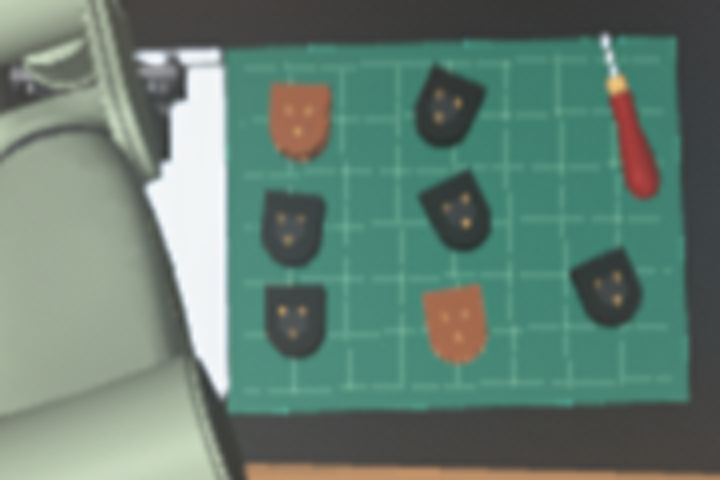

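The mat heels are untouched, with black at (293,320), (293,228) and (455,210) in the crop and brown at (300,120) and (455,322). The arm hides the tray here. Next I'll shut the fingers, turn 90° and go behind the low-x front black heel.

```bash
python3 plan.py .437 .010 .10 2.9 23
python3 -c "from station import status as s;print(s.sense()['qpos'].round(2))"
```

```text
t 8.85 pos [0.6053 0.2305 0.1169] yaw -87.4 F [0.5 0.2 0.4] g 0.85
[-0.38, 0.45, 0.03, 0.0, 0.0, -0.95] ,
[-0.41, 0.42, 0.03, 0.0, 0.0, -0.95] ,
[-0.44, 0.38, 0.04, 0.0, 0.0, -0.95] ,
[-0.47, 0.34, 0.03, 0.0, 0.0, -0.95] ,
[-0.5, 0.3, 0.04, 0.0, 0.0, -0.95] |
[-0.52, 0.26, 0.03, 0.0, 0.0, -0.95] ,
[-0.54, 0.21, 0.04, 0.0, 0.0, -0.95] ,
[-0.56, 0.17, 0.03, 0.0, 0.0, -0.95] ,
[-0.57, 0.12, 0.04, 0.0, 0.0, -0.95] ,
[-0.58, 0.07, 0.03, 0.0, 0.0, -0.95] |
[-0.58, 0.03, 0.04, 0.0, 0.0, -0.95] ,
[-0.58, -0.02, 0.03, 0.01, 0.0, -0.95] ,
[-0.58, -0.07, 0.04, 0.01, 0.0, -0.95] ,
[-0.57, -0.12, 0.03, 0.0, 0.0, -0.95] ,
[-0.56, -0.17, 0.04, 0.01, 0.0, -0.95] |
[-0.55, -0.21, 0.03, 0.0, 0.0, -0.95] ,
[-0.53, -0.26, 0.04, 0.01, 0.0, -0.95] ,
[-0.5, -0.3, 0.03, 0.0, 0.0, -0.96] ,
[-0.48, -0.34, 0.04, 0.01, -0.01, -0.95] ,
-- n 19
[ 0.35  0.51  1.55 -0.    1.07  1.87]
```

>>> drive_tool --steps '[-0.38,0.45,0,0,0,-0.95,-0.41,0.42,0,0,0,-0.95,-0.44,0.38,0,0,0,-0.95,-0.47,0.34,0,0,0,-0.95,-0.5,0.3,0,0,0,-0.95]' --hand -1 --newtons 40

```text
time: 9.27
tool_pos: [0.5608, 0.1723, 0.1153]
ee_rot: [[0.887, 0.462, 0.006], [0.462, -0.887, 0.001], [0.006, 0.002, -1.0]]
force: [0.7, -0.5, -1.3]
grip_width: 0.138
```

>>> drive_tool --steps '[-0.52,0.26,0,0,0,-0.95,-0.54,0.21,0,0,0,-0.95,-0.56,0.17,0,0,0,-0.95,-0.57,0.12,0,0,0,-0.95,-0.58,0.07,0,0,0,-0.95]'

```text
time: 9.68
tool_pos: [0.5132, 0.1099, 0.1113]
ee_rot: [[0.608, 0.794, -0.001], [0.794, -0.608, -0.001], [-0.001, 0.0, -1.0]]
force: [-0.6, -0.1, -0.0]
grip_width: 0.001
```

>>> drive_tool --steps '[-0.58,0.03,0,0,0,-0.95,-0.58,0,0,0,0,-0.95,-0.58,-0.07,0,0,0,-0.95,-0.57,-0.12,0,0,0,-0.95]'

```text
time: 10.02
tool_pos: [0.4766, 0.059, 0.1087]
ee_rot: [[0.3, 0.954, -0.006], [0.954, -0.3, -0.001], [-0.003, -0.005, -1.0]]
force: [0.3, -1.2, 0.3]
grip_width: -0.001
```

```bash
python3 plan.py .437 .010 .08 2.9 23
```

```text
t 10.02 pos [0.4766 0.059  0.1087] yaw -17.4 F [ 0.3 -1.2  0.3] g -0.001
[-0.47, -0.18, 0.23, -0.01, 0.01, -0.81] ,
[-0.45, -0.22, 0.23, -0.01, 0.0, -0.81] ,
[-0.44, -0.25, 0.23, -0.01, 0.0, -0.82] ,
[-0.42, -0.28, 0.23, -0.02, 0.01, -0.81] ,
[-0.4, -0.31, 0.23, -0.01, 0.0, -0.82] |
-- n 5
```

>>> drive_tool --steps '[-0.47,-0.18,0.2,0,0,-0.82,-0.45,-0.22,0.2,0,0,-0.82,-0.44,-0.25,0.2,0,0,-0.82,-0.42,-0.28,0.2,0,0,-0.82,-0.4,-0.3,0.2,0,0,-0.82]'

```text
time: 10.43
tool_pos: [0.4336, 0.0067, 0.0815]
ee_rot: [[-0.072, 0.997, -0.008], [0.997, 0.072, -0.002], [-0.001, -0.008, -1.0]]
force: [-0.2, -0.2, 0.8]
grip_width: 0.002
```

```bash
python3 plan.py .437 .010 .07 2.9 23, .437 .010 .01 2.9 20
```

```text
t 10.43 pos [0.4336 0.0067 0.0815] yaw 4.1 F [-0.2 -0.2  0.8] g 0.002
[0.12, 0.15, 0.46, -0.09, 0.01, 0.25] ,
-- n 1
[0.0, 0.0, 0.8, 0.0, 0.0, 0.0] ,
[0.0, 0.0, 0.8, 0.0, 0.0, 0.0] ,
[0.0, 0.0, 0.8, 0.0, 0.0, 0.0] ,
-- n 3
```

>>> drive_tool --steps '[0.1,0.15,0.46,-0.08,0,0.25,0,0,0.8,0,0,0,0,0,0.8,0,0,0,0,0,0.3,0,0,0,0,0,0,0,0,0]'

```text
time: 10.85
tool_pos: [0.4326, 0.0073, 0.0185]
ee_rot: [[-0.049, 0.999, -0.005], [0.999, 0.049, -0.002], [-0.001, -0.005, -1.0]]
force: [-0.2, -0.1, 0.1]
grip_width: 0.0
```

```bash
python3 plan.py .437 .010 .011 2.9 10
```

```text
t 10.85 pos [0.4326 0.0073 0.0185] yaw 2.8 F [-0.2 -0.1  0.1] g 0.0
[0.1, 0.18, 0.3, -0.06, 0.02, -0.02] ,
-- n 1
```

>>> drive_tool --steps '[0.1,0.16,0.3,-0.06,0,0,0.2,0.02,0,0,0,0,0.2,0,0,0,0,0]'

```text
time: 11.1
tool_pos: [0.4374, 0.0204, 0.0108]
ee_rot: [[-0.047, 0.999, 0.001], [0.999, 0.047, -0.001], [-0.001, 0.001, -1.0]]
force: [1.0, 0.2, -0.4]
grip_width: 0.002
```

```bash
python3 plan.py .426 .233 .011 2.9 9
```

```text
t 11.1 pos [0.4374 0.0204 0.0108] yaw 2.7 F [ 1.   0.2 -0.4] g 0.002
[0.35, 0.0, 0.0, 0.0, 0.0, 0.0] ,
[0.36, 0.0, 0.0, 0.0, 0.0, 0.0] ,
[0.35, 0.0, 0.0, 0.0, 0.0, 0.0] ,
[0.36, 0.0, 0.0, 0.0, 0.0, 0.0] ,
[0.35, 0.0, 0.0, 0.0, 0.0, 0.0] |
[0.36, 0.0, 0.0, 0.0, 0.0, 0.0] ,
[0.35, 0.0, 0.0, 0.0, 0.0, 0.0] ,
[0.36, 0.0, 0.0, 0.0, 0.0, 0.0] ,
[0.35, 0.0, 0.0, 0.0, 0.0, 0.0] ,
[0.36, 0.0, 0.0, 0.0, 0.0, 0.0] |
[0.35, 0.0, 0.0, 0.0, 0.0, 0.0] ,
[0.36, 0.0, 0.0, 0.0, 0.0, 0.0] ,
[0.35, 0.0, 0.0, 0.0, 0.0, 0.0] ,
[0.36, 0.0, 0.0, 0.0, 0.0, 0.0] ,
[0.35, -0.01, 0.0, 0.0, 0.0, 0.0] |
[0.36, 0.0, 0.0, 0.0, 0.0, 0.0] ,
[0.35, -0.01, 0.0, 0.0, 0.0, 0.0] ,
[0.36, 0.0, 0.0, 0.0, 0.0, -0.01] ,
[0.35, 0.0, 0.0, 0.0, 0.0, 0.0] ,
[0.36, -0.01, 0.0, 0.0, 0.0, -0.01] |
[0.35, 0.0, -0.01, 0.0, 0.0, 0.0] ,
[0.36, -0.01, 0.0, 0.0, 0.01, -0.01] ,
[0.35, 0.0, -0.01, 0.01, 0.0, 0.0] ,
[0.36, -0.01, 0.0, 0.0, 0.01, -0.01] ,
-- n 24
```

>>> drive_tool --steps '[0.3,0,0,0,0,0,0.3,0,0,0,0,0,0.3,0,0,0,0,0,0.3,0,0,0,0,0,0.3,0,0,0,0,0]'

```text
time: 11.52
tool_pos: [0.4372, 0.0624, 0.0128]
ee_rot: [[-0.048, 0.999, 0.006], [0.999, 0.048, -0.001], [-0.001, 0.006, -1.0]]
force: [0.8, -0.3, -0.7]
grip_width: -0.001
```

>>> drive_tool --steps '[0.3,0,0,0,0,0,0.3,0,0,0,0,0,0.3,0,0,0,0,0]'

```text
time: 11.77
tool_pos: [0.4359, 0.0878, 0.0132]
ee_rot: [[-0.049, 0.999, 0.007], [0.999, 0.049, -0.001], [-0.001, 0.007, -1.0]]
force: [0.4, -1.6, -1.2]
grip_width: 0.0
```

```bash
python3 plan.py .426 .233 .011 2.9 9 | tail -3
python3 plan.py
```

```text
[0.35, 0.0, 0.0, 0.0, 0.01, -0.01] ,
[0.34, -0.01, 0.01, 0.01, 0.0, 0.0] ,
-- n 17
t 11.77 pos [0.4359 0.0878 0.0132] yaw 2.8 F [ 0.4 -1.6 -1.2] g 0.0
```

>>> drive_tool --steps '[0.35,0,0.02,0,0,0,0.35,0,0.02,0,0,0,0.35,0,0.02,0,0,0,0.35,0,0.02,0,0,0,0.35,0,0.02,0,0,0]'

```text
time: 12.18
tool_pos: [0.4335, 0.136, 0.0106]
ee_rot: [[-0.05, 0.999, 0.007], [0.999, 0.05, -0.001], [-0.002, 0.007, -1.0]]
force: [0.2, -1.2, 1.2]
grip_width: -0.002
```

>>> drive_tool --steps '[0.35,0,0.02,0,0,0,0.35,0,0.02,0,0,0,0.35,0,0.02,0,0,0,0.35,0,0.02,0,0,0,0.35,0,0.02,0,0,0]'

```text
time: 12.6
tool_pos: [0.4307, 0.1845, 0.0076]
ee_rot: [[-0.05, 0.999, 0.007], [0.999, 0.05, -0.002], [-0.002, 0.007, -1.0]]
force: [-0.1, -1.0, 0.4]
grip_width: 0.0
```

>>> drive_tool --steps '[0.3,0,0.02,0,0,0,0.3,0,0.02,0,0,0,0.3,0,0.02,0,0,0,0.3,0,0.02,0,0,0,0.3,0,0.02,0,0,0]'

```text
time: 13.02
tool_pos: [0.4283, 0.2263, 0.0046]
ee_rot: [[-0.051, 0.999, 0.006], [0.999, 0.051, -0.002], [-0.002, 0.006, -1.0]]
force: [0.0, -0.6, 0.3]
grip_width: -0.003
```

```bash
python3 plan.py .426 .233 .011 2.9 6
```

```text
t 13.02 pos [0.4283 0.2263 0.0046] yaw 2.9 F [ 0.  -0.6  0.3] g -0.003
[0.14, -0.04, -0.13, 0.04, 0.01, 0.0] ,
[0.13, -0.04, -0.13, 0.03, 0.01, 0.0] ,
-- n 2
```

>>> drive_tool --steps '[0.16,0,-0.15,0,0,0,0.14,0,-0.1,0,0,0,0,0,0,0,0,0,-0.4,0,0,0,0,0,-0.4,0,-0.3,0,0,0]'

```text
time: 13.43
tool_pos: [0.4283, 0.2165, 0.0182]
ee_rot: [[-0.054, 0.999, 0.005], [0.999, 0.054, -0.002], [-0.002, 0.005, -1.0]]
force: [0.6, 0.4, 0.4]
grip_width: -0.001
```

>>> drive_tool --steps '[-0.3,0,-0.9,0,0,0,0,0,-1,0,0,0,0,0,-0.9,0,0,0]'

```text
time: 13.68
tool_pos: [0.4249, 0.2027, 0.0879]
ee_rot: [[-0.051, 0.999, -0.006], [0.999, 0.051, -0.007], [-0.007, -0.006, -1.0]]
force: [0.5, 0.4, -0.9]
grip_width: -0.003
```

```bash
python3 plan.py .520 .016 .085 2.9 22
```

```text
t 13.68 pos [0.4249 0.2027 0.0879] yaw 2.9 F [ 0.5  0.4 -0.9] g -0.003
[-0.77, 0.34, 0.01, -0.01, 0.01, 0.0] ,
[-0.76, 0.34, 0.01, -0.01, 0.01, 0.0] ,
[-0.77, 0.34, 0.02, -0.01, 0.01, 0.0] ,
[-0.76, 0.34, 0.01, -0.01, 0.01, 0.0] ,
[-0.77, 0.34, 0.01, -0.01, 0.01, 0.0] |
[-0.76, 0.34, 0.01, 0.0, 0.01, 0.0] ,
[-0.77, 0.35, 0.02, -0.01, 0.0, 0.0] ,
[-0.76, 0.34, 0.01, 0.0, 0.01, 0.0] ,
[-0.77, 0.35, 0.02, -0.01, 0.0, 0.0] ,
[-0.76, 0.34, 0.01, 0.0, 0.01, 0.0] |
-- n 10
```

>>> drive_tool --steps '[-0.77,0.34,0,0,0,0,-0.77,0.34,0,0,0,0,-0.77,0.34,0,0,0,0,-0.77,0.34,0,0,0,0,-0.77,0.34,0,0,0,0]'

```text
time: 14.1
tool_pos: [0.4746, 0.1025, 0.0973]
ee_rot: [[-0.051, 0.999, 0.007], [0.999, 0.051, -0.002], [-0.002, 0.007, -1.0]]
force: [-0.1, 0.2, 0.7]
grip_width: 0.0
```

>>> drive_tool --steps '[-0.77,0.34,0,0,0,0,-0.77,0.34,0,0,0,0,-0.77,0.34,0,0,0,0,-0.77,0.34,0,0,0,0,-0.77,0.34,0,0,0,0]'

```text
time: 14.52
tool_pos: [0.5205, -0.0034, 0.101]
ee_rot: [[-0.044, 0.999, 0.008], [0.999, 0.044, -0.003], [-0.003, 0.007, -1.0]]
force: [0.7, 0.1, -0.7]
grip_width: -0.005
```

>>> drive_tool --steps '[0,0,0,0,0,0]'

```text
time: 14.6
tool_pos: [0.5218, -0.0075, 0.1017]
ee_rot: [[-0.04, 0.999, 0.01], [0.999, 0.04, -0.004], [-0.004, 0.01, -1.0]]
force: [0.2, 0.2, -0.4]
grip_width: 0.004
```

```bash
python3 plan.py .520 .015 .06 2.9 22, .520 .015 .014 2.9 20
```

```text
t 14.6 pos [ 0.5218 -0.0075  0.1017] yaw 2.3 F [ 0.2  0.2 -0.4] g 0.004
[0.3, -0.02, 0.56, 0.04, 0.02, -0.04] ,
[0.3, -0.01, 0.55, 0.04, 0.01, -0.04] ,
[0.3, -0.01, 0.56, 0.03, 0.02, -0.04] ,
-- n 3
[0.0, 0.0, 0.61, 0.0, 0.0, 0.0] ,
[0.0, 0.0, 0.61, 0.0, 0.0, 0.0] ,
[0.0, 0.0, 0.62, 0.0, 0.0, 0.0] ,
-- n 3
```

>>> drive_tool --steps '[0.3,-0.02,0.55,0.04,0,-0.04,0.3,0,0.55,0.04,0,-0.04,0.3,0,0.55,0.03,0,-0.04,0,0,0,0,0,0]'

```text
time: 14.93
tool_pos: [0.5191, 0.0098, 0.0618]
ee_rot: [[-0.041, 0.999, 0.002], [0.999, 0.041, -0.004], [-0.004, 0.002, -1.0]]
force: [-0.5, 0.4, -0.0]
grip_width: -0.001
```

```bash
python3 plan.py .520 .015 .016 2.9 20
```

```text
t 14.93 pos [0.5191 0.0098 0.0618] yaw 2.3 F [-0.5  0.4 -0. ] g -0.001
[0.07, 0.01, 0.61, 0.01, 0.02, -0.04] ,
[0.07, 0.02, 0.61, 0.01, 0.01, -0.04] ,
[0.07, 0.01, 0.61, 0.0, 0.02, -0.03] ,
-- n 3
```

>>> drive_tool --steps '[0.07,0,0.6,0,0.02,-0.04,0.07,0.02,0.6,0,0,-0.04,0.07,0,0.55,0,0.02,-0.04,0,0,0,0,0,0]'

```text
time: 15.27
tool_pos: [0.5183, 0.013, 0.0201]
ee_rot: [[-0.05, 0.999, 0.004], [0.999, 0.05, -0.001], [-0.001, 0.004, -1.0]]
force: [-0.3, -0.4, 0.4]
grip_width: -0.0
```

```bash
python3 plan.py .520 .020 .011 2.9 20
```

```text
t 15.27 pos [0.5183 0.013  0.0201] yaw 2.9 F [-0.3 -0.4  0.4] g -0.0
[0.28, 0.08, 0.36, 0.05, 0.01, 0.0] ,
-- n 1
```

>>> drive_tool --steps '[0.28,0.08,0.36,0.03,0,0,0.3,0,0,0,0,0,0.3,0,0.01,0,0,0,0.3,0,0.01,0,0,0,0.3,0,0.01,0,0,0]'

```text
time: 15.68
tool_pos: [0.5198, 0.0513, 0.0132]
ee_rot: [[-0.047, 0.999, 0.006], [0.999, 0.047, -0.001], [-0.001, 0.006, -1.0]]
force: [-0.7, -0.1, -0.1]
grip_width: -0.001
```

>>> drive_tool --steps '[0.3,0,0.01,0,0,0,0.3,0,0.01,0,0,0,0.3,0,0.01,0,0,0,0.3,0,0.01,0,0,0,0.3,0,0.01,0,0,0]'

```text
time: 16.1
tool_pos: [0.5187, 0.0935, 0.0135]
ee_rot: [[-0.049, 0.999, 0.009], [0.999, 0.049, -0.001], [-0.002, 0.009, -1.0]]
force: [-0.1, -2.1, 1.4]
grip_width: -0.0
```

>>> drive_tool --steps '[0.35,0,0.01,0,0,0,0.35,0,0.01,0,0,0,0.35,0,0.01,0,0,0,0.35,0,0.01,0,0,0,0.35,0,0.01,0,0,0]'

```text
time: 16.52
tool_pos: [0.5163, 0.1417, 0.0122]
ee_rot: [[-0.05, 0.999, 0.009], [0.999, 0.05, -0.002], [-0.002, 0.009, -1.0]]
force: [-0.1, -1.5, 1.2]
grip_width: 0.002
```

```bash
python3 plan.py .510 .233 .010 2.9 9
```

```text
t 16.52 pos [0.5163 0.1417 0.0122] yaw 2.8 F [-0.1 -1.5  1.2] g 0.002
[0.33, -0.01, 0.01, 0.01, 0.0, 0.0] ,
[0.33, -0.01, 0.01, 0.01, 0.0, 0.0] ,
[0.33, -0.01, 0.01, 0.01, 0.0, 0.0] ,
[0.33, 0.0, 0.01, 0.01, 0.0, 0.0] ,
[0.33, -0.01, 0.01, 0.01, 0.0, 0.0] |
[0.34, 0.0, 0.01, 0.01, 0.0, 0.0] ,
[0.33, -0.01, 0.0, 0.01, 0.01, 0.0] ,
[0.34, 0.0, 0.01, 0.01, 0.0, 0.0] ,
[0.33, -0.01, 0.0, 0.01, 0.01, 0.0] ,
[0.34, 0.0, 0.01, 0.01, 0.0, -0.01] |
[0.33, -0.01, 0.0, 0.01, 0.01, 0.0] ,
-- n 11
```

>>> drive_tool --steps '[0.34,0,0.01,0,0,0,0.34,0,0.01,0,0,0,0.34,0,0.01,0,0,0,0.34,0,0.01,0,0,0,0.34,0,0.01,0,0,0]'

```text
time: 16.93
tool_pos: [0.5138, 0.1889, 0.0107]
ee_rot: [[-0.05, 0.999, 0.009], [0.999, 0.05, -0.002], [-0.002, 0.009, -1.0]]
force: [0.8, -1.1, 1.1]
grip_width: -0.001
```

>>> drive_tool --steps '[0.34,0,0.01,0,0,0,0.34,0,0,0,0,0,0.34,0,0,0,0,0,0.34,0,0,0,0,0,0.3,0,0,0,0,0]'

```text
time: 17.35
tool_pos: [0.5112, 0.2352, 0.0101]
ee_rot: [[-0.05, 0.999, 0.009], [0.999, 0.05, -0.002], [-0.002, 0.009, -1.0]]
force: [1.2, -1.0, 0.4]
grip_width: -0.0
```

>>> drive_tool --steps '[0.1,0,0,0,0,0,0,0,0,0,0,0,-0.4,0,0,0,0,0,-0.4,0,-0.3,0,0,0]'

```text
time: 17.68
tool_pos: [0.5109, 0.2203, 0.0163]
ee_rot: [[-0.054, 0.998, 0.007], [0.999, 0.054, -0.002], [-0.002, 0.007, -1.0]]
force: [-0.3, 0.0, 0.4]
grip_width: 0.001
```

>>> drive_tool --steps '[-0.3,0,-0.9,0,0,0,0,0,-1,0,0,0,0,0,-0.9,0,0,0]'

```text
time: 17.93
tool_pos: [0.5072, 0.2064, 0.0852]
ee_rot: [[-0.05, 0.999, -0.005], [0.999, 0.05, -0.007], [-0.007, -0.006, -1.0]]
force: [0.4, 0.4, 0.4]
grip_width: 0.001
```

```bash
python3 plan.py .537 -.118 .085 2.9 23
```

```text
t 17.93 pos [0.5072 0.2064 0.0852] yaw 2.9 F [0.4 0.4 0.4] g 0.001
[-0.87, 0.04, 0.01, 0.0, 0.01, 0.0] ,
[-0.87, 0.04, 0.01, 0.0, 0.0, 0.0] ,
[-0.87, 0.04, 0.0, -0.01, 0.01, 0.0] ,
[-0.87, 0.03, 0.0, 0.0, 0.0, 0.0] ,
[-0.87, 0.04, 0.0, -0.01, 0.01, 0.0] |
[-0.87, 0.03, 0.0, 0.0, 0.0, 0.0] ,
[-0.87, 0.04, 0.01, -0.01, 0.01, 0.0] ,
[-0.87, 0.03, 0.0, 0.0, 0.0, 0.0] ,
[-0.87, 0.04, 0.0, -0.01, 0.01, 0.0] ,
[-0.86, 0.03, 0.0, 0.0, 0.0, 0.0] |
[-0.87, 0.04, 0.01, -0.01, 0.01, 0.0] ,
[-0.86, 0.03, 0.0, 0.0, 0.0, 0.0] ,
[-0.87, 0.04, 0.0, -0.01, 0.01, 0.0] ,
[-0.86, 0.03, 0.01, 0.0, 0.0, 0.0] ,
[-0.87, 0.04, 0.0, -0.01, 0.01, 0.0] |
-- n 15
```

>>> drive_tool --steps '[-0.87,0.04,0,0,0,0,-0.87,0.04,0,0,0,0,-0.87,0.04,0,0,0,0,-0.87,0.04,0,0,0,0,-0.87,0.04,0,0,0,0]'

```text
time: 18.35
tool_pos: [0.5206, 0.0922, 0.095]
ee_rot: [[-0.05, 0.999, 0.009], [0.999, 0.05, -0.001], [-0.002, 0.009, -1.0]]
force: [-0.0, 0.6, 0.4]
grip_width: -0.001
```

>>> drive_tool --steps '[-0.87,0.04,0,0,0,0,-0.87,0.04,0,0,0,0,-0.87,0.04,0,0,0,0,-0.87,0.04,0,0,0,0,-0.87,0.04,0,0,0,0]'

```text
time: 18.77
tool_pos: [0.5277, -0.028, 0.0983]
ee_rot: [[-0.043, 0.999, 0.01], [0.999, 0.043, -0.001], [-0.002, 0.01, -1.0]]
force: [-0.0, -0.1, 0.2]
grip_width: -0.002
```

>>> drive_tool --steps '[-0.87,0.04,0,0,0,0,-0.87,0.04,0,0,0,0,-0.87,0.04,0,0,0,0,-0.8,0.04,0,0,0,0,0,0,0,0,0,0]'

```text
time: 19.18
tool_pos: [0.5312, -0.1267, 0.1012]
ee_rot: [[-0.032, 0.999, 0.011], [0.999, 0.032, -0.003], [-0.003, 0.011, -1.0]]
force: [0.1, 0.2, 0.6]
grip_width: -0.001
```

```bash
python3 - <<'E'
from h import *
im,d=vision.get_image("scene"); np.savez("scene3.npz",im=im,d=d)
c=im[140:320,220:480]; cv2.imwrite("pics/s3.png",cv2.resize(c[:,:,::-1],None,fx=3,fy=3,interpolation=cv2.INTER_CUBIC))
np.set_printoptions(precision=4,suppress=True)
p=cloud("scene",d)
for nm,z0,z1 in(("heels",.033,.05),):
    m=((p[...,2]>z0)&(p[...,2]<z1)&(d>0)&(p[...,0]>.34)&(p[...,0]<.69)&(p[...,1]<.34)&(p[...,1]>-.3)).astype(np.uint8)
    c,l,s,ce=cv2.connectedComponentsWithStats(m)
    for i in range(1,c):
        if s[i,4]>60: q=p[l==i]; print(ce[i].round(),s[i,4],q.mean(0),q.min(0)[:2],q.max(0)[:2])
E
python3 plan.py .537 -.124 .05 2.9 23
```

```text
[397. 187.] 521 [0.4555 0.2681 0.0415] [0.3852 0.2356] [0.5219 0.3042]
[410. 227.] 310 [0.6055 0.2265 0.0416] [0.5734 0.2009] [0.6398 0.2556]
[265. 236.] 312 [ 0.4677 -0.2006  0.0429] [ 0.4309 -0.2301] [ 0.5015 -0.1655]
[315. 240.] 294 [ 0.536  -0.0629  0.0427] [ 0.5007 -0.0946] [ 0.569 -0.027]
[370. 245.] 327 [0.6148 0.0817 0.0426] [0.5799 0.0559] [0.6445 0.1089]
[332. 264.] 340 [ 0.6303 -0.0505  0.0428] [ 0.5948 -0.0846] [ 0.6651 -0.0211]
[270. 272.] 72 [ 0.581  -0.2278  0.0353] [ 0.5575 -0.2426] [ 0.6161 -0.2144]
t 19.23 pos [ 0.5307 -0.1253  0.1012] yaw 1.8 F [-0.4  0.6 -0.3] g 0.001
[0.02, 0.08, 0.68, 0.04, 0.01, -0.07] ,
[0.01, 0.08, 0.68, 0.04, 0.01, -0.07] ,
[0.01, 0.08, 0.69, 0.03, 0.0, -0.07] ,
-- n 3
```

View pics/s3.png

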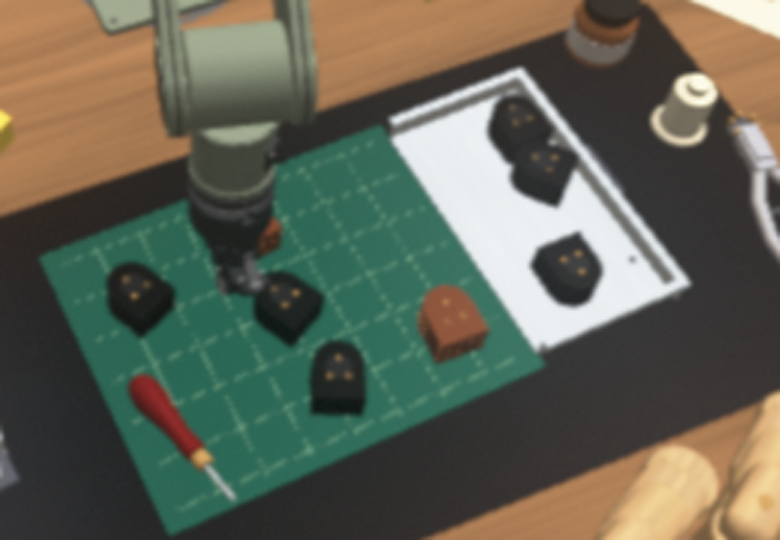

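The picture shows the cast heel standing in the tray at (567,270), with the two slid heels in the far corner at (520,127) and (543,170), flat and touching each other. Everything else is in place. Next is the last slide, aimed a little further towards -x to keep it stable.

>>> drive_tool --steps '[0.02,0,0.68,0.04,0,-0.07,0,0,0.68,0.04,0,-0.07,0,0,0.68,0.03,0,-0.07,0,0,0.68,0,0,0,0,0,0.4,0,0,0]'

```text
time: 19.65
tool_pos: [0.5304, -0.1254, 0.0253]
ee_rot: [[-0.046, 0.999, 0.007], [0.999, 0.046, -0.001], [-0.002, 0.007, -1.0]]
force: [-0.6, 0.3, 0.7]
grip_width: 0.002
```

```bash
python3 plan.py .532 -.118 .012 2.9 23
```

```text
t 19.65 pos [ 0.5304 -0.1254  0.0253] yaw 2.6 F [-0.6  0.3  0.7] g 0.002
[0.29, 0.07, 0.53, 0.08, 0.02, -0.05] ,
-- n 1
```

>>> drive_tool --steps '[0,0.05,0.35,0.05,0,-0.03,0.1,0,0.1,0,0,0,0.3,0,0,0,0,0,0.25,0,0,0,0,0]'

```text
time: 19.98
tool_pos: [0.5292, -0.1075, 0.0123]
ee_rot: [[-0.047, 0.999, -0.001], [0.999, 0.047, -0.0], [-0.0, -0.001, -1.0]]
force: [-0.3, -0.0, -0.8]
grip_width: 0.0
```

>>> drive_tool --steps '[0.25,0,0,0,0,0,0.25,0,0.01,0,0,0,0.25,0,0.01,0,0,0,0.25,0,0.01,0,0,0,0.25,0,0.01,0,0,0]'

```text
time: 20.4
tool_pos: [0.529, -0.0723, 0.0138]
ee_rot: [[-0.049, 0.999, 0.004], [0.999, 0.049, -0.001], [-0.001, 0.004, -1.0]]
force: [-0.4, -0.4, 0.2]
grip_width: 0.0
```

>>> drive_tool --steps '[0.25,0,0.01,0,0,0,0.25,0,0.01,0,0,0,0.25,0,0.01,0,0,0,0.25,0,0.01,0,0,0,0.25,0,0.01,0,0,0]'

```text
time: 20.82
tool_pos: [0.5279, -0.0378, 0.0133]
ee_rot: [[-0.05, 0.999, 0.006], [0.999, 0.05, -0.002], [-0.002, 0.005, -1.0]]
force: [-0.7, -1.5, 0.7]
grip_width: -0.002
```

```bash
cat > look.py <<'E'
import sys
from h import *
n=sys.argv[1]; im,d=vision.get_image(sys.argv[2]); np.savez(n+".npz",im=im,d=d)
a=(140,320,220,480) if sys.argv[2]=="scene" else (120,240,140,400)
c=im[a[0]:a[1],a[2]:a[3]]; cv2.imwrite(f"pics/{n}.png",cv2.resize(c[:,:,::-1],None,fx=3,fy=3,interpolation=cv2.INTER_CUBIC))
np.set_printoptions(precision=4,suppress=True)
p=cloud(sys.argv[2],d)
m=((p[...,2]>.033)&(p[...,2]<.05)&(d>0)&(p[...,0]>.34)&(p[...,0]<.69)&(p[...,1]<.34)&(p[...,1]>-.3)).astype(np.uint8)
c,l,s,ce=cv2.connectedComponentsWithStats(m)
for i in range(1,c):
    if s[i,4]>60: q=p[l==i]; print(ce[i].round(),s[i,4],q.mean(0),q.min(0)[:2],q.max(0)[:2],q[:,2].std())
E
python3 look.py s4 scene; python3 plan.py
```

```text
[397. 187.] 515 [0.4555 0.2682 0.0416] [0.3862 0.2359] [0.5224 0.313 ] 0.0029883225735006205
[301. 213.] 271 [ 0.4317 -0.0655  0.0427] [ 0.395 -0.091] [ 0.4638 -0.0373] 0.0027771362307147033
[410. 227.] 304 [0.6048 0.2267 0.0418] [0.5736 0.2009] [0.6396 0.2547] 0.0027178067017963477
[338. 235.] 183 [0.5461 0.0083 0.0427] [ 0.5108 -0.0199] [0.5735 0.0305] 0.003315042922923876
[265. 236.] 313 [ 0.4679 -0.2005  0.0428] [ 0.4306 -0.2298] [ 0.502  -0.1654] 0.0029744888772693903
[370. 245.] 323 [0.6152 0.0815 0.0431] [0.5791 0.0557] [0.644 0.11 ] 0.0029092167279947145
[332. 264.] 342 [ 0.6301 -0.0507  0.0428] [ 0.5944 -0.0835] [ 0.6656 -0.021 ] 0.002733500300526194
[269. 270.] 68 [ 0.5753 -0.2283  0.0358] [ 0.5562 -0.2438] [ 0.5947 -0.2159] 0.0020902597257981483
t 20.87 pos [ 0.5277 -0.0367  0.0132] yaw 2.9 F [ 0.5  1.5 -0.5] g 0.001
```

View pics/s4.png

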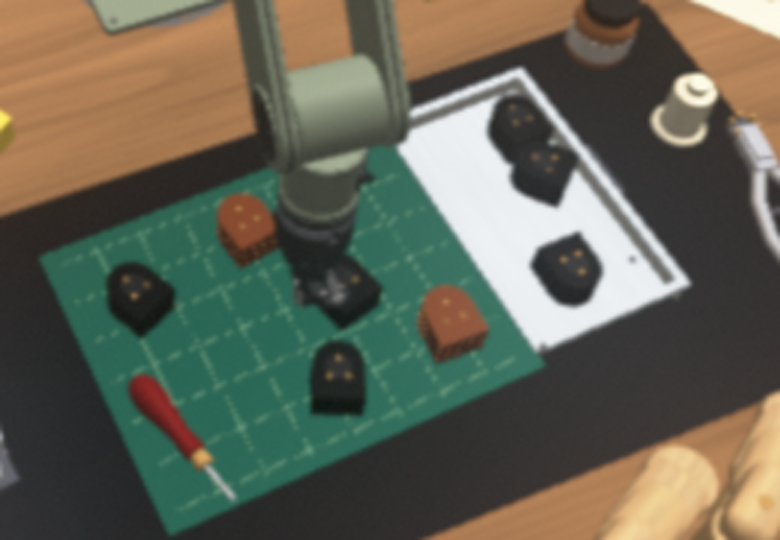

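The heel's flat face is now at x≈0.573, only about 5 mm short of the brown heel's line. I'll back off, measure, and nudge it towards -x from its flat face before going on.

>>> drive_tool --steps '[-0.5,0,0,0,0,0,-0.5,0,-0.4,0,0,0,0,0,-0.9,0,0,0,0,0,-1,0,0,0,0,0,-0.8,0,0,0]'

```text
time: 21.28
tool_pos: [0.5249, -0.0637, 0.0879]
ee_rot: [[-0.052, 0.999, -0.008], [0.999, 0.052, 0.001], [0.001, -0.008, -1.0]]
force: [0.1, 0.1, 0.2]
grip_width: -0.002
```

>>> drive_tool --steps '[-0.8,0,0,0,0,0,-0.8,0,0,0,0,0,0,0,0,0,0,0]'

```text
time: 21.53
tool_pos: [0.5303, -0.1075, 0.0933]
ee_rot: [[-0.052, 0.999, 0.002], [0.999, 0.052, -0.002], [-0.002, 0.002, -1.0]]
force: [0.4, -0.6, -0.3]
grip_width: -0.001
```

```bash
python3 look.py s5 scene; python3 - <<'E'
from fit import *
im=np.load("s5.npz")["im"]
for nm,x,y in (("midR",.542,.006),("brF",.613,.082),("highR",.628,-.05)):
    q,c=fit({"scene":im},(x,y,np.pi),.003,.043,"mat"); print(nm,q[:2].round(4),np.degrees(q[2]).round(1),round(c,1))
E
python3 plan.py .594 .006 .085 2.9 23
```

```text
[397. 187.] 510 [0.4559 0.2681 0.0415] [0.3866 0.2357] [0.5239 0.3041] 0.0031257824051406802
[410. 227.] 307 [0.6056 0.2269 0.0418] [0.5725 0.2006] [0.6393 0.2564] 0.0029188605105255104
[335. 234.] 319 [0.5401 0.0005 0.0426] [ 0.5015 -0.027 ] [0.5721 0.0337] 0.0030404512599930865
[265. 236.] 309 [ 0.4678 -0.2007  0.0429] [ 0.4304 -0.2303] [ 0.5039 -0.1649] 0.002894044448455659
[370. 245.] 329 [0.6151 0.0815 0.0426] [0.5782 0.0557] [0.6429 0.1089] 0.0030944338727946098
[332. 264.] 342 [ 0.6303 -0.0508  0.0431] [ 0.5943 -0.085 ] [ 0.6655 -0.02  ] 0.002693819427353262
[270. 271.] 68 [ 0.5781 -0.2283  0.0356] [ 0.5551 -0.2434] [ 0.6003 -0.2138] 0.001944748075769745
midR [0.5345 0.0014] 193.6 4.5
brF [0.611 0.084] 177.6 6.3
highR [ 0.6256 -0.0483] 157.3 5.3
t 21.58 pos [ 0.5298 -0.1064  0.093 ] yaw 3.0 F [-0.9 -0.2 -0.2] g -0.003
[0.73, 0.47, 0.05, 0.0, 0.0, 0.0] ,
[0.73, 0.47, 0.05, 0.0, 0.0, 0.0] ,
[0.72, 0.46, 0.05, 0.0, 0.0, 0.0] ,
[0.73, 0.47, 0.06, 0.0, 0.0, 0.01] ,
[0.72, 0.46, 0.05, 0.01, 0.0, 0.0] |
[0.73, 0.47, 0.06, 0.0, 0.01, 0.01] ,
-- n 6
```

>>> drive_tool --steps '[0.73,0.47,0,0,0,0,0.73,0.47,0,0,0,0,0.73,0.47,0,0,0,0,0.73,0.47,0,0,0,0,0.7,0.46,0,0,0,0]'

```text
time: 22.0
tool_pos: [0.5813, -0.0136, 0.0908]
ee_rot: [[-0.042, 0.999, -0.006], [0.999, 0.042, 0.001], [0.001, -0.006, -1.0]]
force: [-0.9, -0.5, 0.7]
grip_width: -0.004
```

>>> drive_tool --steps '[0.5,0.4,0,0,0,0,0,0,0,0,0,0]'

```text
time: 22.17
tool_pos: [0.5923, 0.0034, 0.0897]
ee_rot: [[-0.044, 0.999, -0.007], [0.999, 0.044, 0.003], [0.003, -0.007, -1.0]]
force: [1.3, 0.5, 0.5]
grip_width: 0.0
```

```bash
python3 plan.py .596 .003 .06 2.9 23, .596 .003 .015 2.9 20
```

```text
t 22.17 pos [0.5923 0.0034 0.0897] yaw 2.5 F [1.3 0.5 0.5] g 0.0
[-0.01, 0.08, 0.59, -0.04, -0.02, -0.04] ,
[-0.01, 0.07, 0.6, -0.03, -0.01, -0.03] ,
-- n 2
[0.0, 0.0, 0.6, 0.0, 0.0, 0.0] ,
[0.0, 0.0, 0.6, 0.0, 0.0, 0.0] ,
[-0.01, 0.01, 0.6, 0.0, 0.0, 0.0] ,
-- n 3
```

>>> drive_tool --steps '[0,0.1,0.4,-0.08,-0.03,-0.04,0,0.1,0.4,-0.03,0,-0.03,0,0,0,0,0,0]'

```text
time: 22.42
tool_pos: [0.5968, 0.0043, 0.0681]
ee_rot: [[-0.053, 0.999, 0.001], [0.999, 0.053, -0.0], [-0.0, 0.001, -1.0]]
force: [-0.1, -0.6, 0.4]
grip_width: 0.001
```

```bash
python3 plan.py .598 .003 .015 2.9 18
```

```text
t 22.42 pos [0.5968 0.0043 0.0681] yaw 3.0 F [-0.1 -0.6  0.4] g 0.001
[-0.02, 0.01, 0.71, 0.0, 0.0, 0.01] ,
[-0.02, 0.02, 0.71, 0.01, 0.0, 0.01] ,
[-0.01, 0.01, 0.7, 0.0, 0.0, 0.01] ,
-- n 3
```

>>> drive_tool --steps '[0,0.03,0.6,0,0,0,0,0.03,0.6,0,0,0,0,0.02,0.6,0,0,0,0,0,0.2,0,0,0,0,0,0,0,0,0]'

```text
time: 22.83
tool_pos: [0.5969, 0.0014, 0.0161]
ee_rot: [[-0.05, 0.999, -0.002], [0.999, 0.05, -0.001], [-0.0, -0.002, -1.0]]
force: [1.2, 0.3, 0.2]
grip_width: 0.002
```

```bash
python3 plan.py .5625 .003 .012 2.9 5
```

```text
t 22.83 pos [0.5969 0.0014 0.0161] yaw 2.9 F [1.2 0.3 0.2] g 0.002
[0.02, -0.2, 0.02, 0.0, 0.0, 0.0] ,
[0.02, -0.2, 0.02, 0.0, 0.0, 0.0] ,
[0.02, -0.19, 0.03, -0.01, 0.0, 0.0] ,
[0.02, -0.2, 0.02, 0.0, 0.0, 0.0] ,
[0.02, -0.19, 0.03, -0.01, 0.0, 0.0] |
[0.02, -0.2, 0.02, 0.0, 0.0, 0.0] ,
[0.01, -0.19, 0.02, -0.01, 0.01, -0.01] ,
-- n 7
```

>>> drive_tool --steps '[0.01,-0.2,0.03,0,0,0,0.01,-0.2,0.03,0,0,0,0.01,-0.2,0.02,0,0,0,0.01,-0.2,0.02,0,0,0,0.01,-0.2,0.02,0,0,0]'

```text
time: 23.25
tool_pos: [0.5717, 0.0003, 0.0156]
ee_rot: [[-0.049, 0.999, 0.003], [0.999, 0.049, -0.001], [-0.001, 0.003, -1.0]]
force: [0.7, 0.4, -0.1]
grip_width: 0.004
```

>>> drive_tool --steps '[0.01,-0.2,0.01,0,0,0,0.01,-0.2,0,0,0,0,0.01,-0.1,0,0,0,0,0,0,0,0,0,0]'

```text
time: 23.58
tool_pos: [0.5567, 0.0005, 0.0166]
ee_rot: [[-0.049, 0.999, 0.004], [0.999, 0.049, -0.001], [-0.001, 0.004, -1.0]]
force: [0.0, 0.3, -0.2]
grip_width: -0.002
```

>>> drive_tool --steps '[0,0.4,0,0,0,0,0,0.1,-0.4,0,0,0,0,0,-0.8,0,0,0,0,0,-1,0,0,0,0,0,-0.8,0,0,0]'

```text
time: 24.0
tool_pos: [0.5689, 0.0017, 0.0895]
ee_rot: [[-0.049, 0.999, -0.007], [0.999, 0.049, -0.0], [-0.0, -0.007, -1.0]]
force: [0.9, -0.2, 1.1]
grip_width: 0.001
```

>>> drive_tool --steps '[-0.8,0,0,0,0,0,-0.8,-0.2,0,0,0,0,-0.9,-0.5,0,0,0,0,-0.9,-0.5,0,0,0,0,-0.9,-0.5,0,0,0,0]'

```text
time: 24.42
tool_pos: [0.5431, -0.1076, 0.0964]
ee_rot: [[-0.057, 0.998, 0.013], [0.998, 0.057, -0.0], [-0.001, 0.013, -1.0]]
force: [0.1, 0.4, 0.6]
grip_width: 0.001
```

```bash
python3 look.py s6 scene; python3 - <<'E'
from fit import *
im=np.load("s6.npz")["im"]
for nm,x,y in (("midR",.52,.004),("brF",.613,.082),("highR",.628,-.05)):
    q,c=fit({"scene":im},(x,y,np.pi),.003,.043,"mat"); print(nm,q[:2].round(4),np.degrees(q[2]).round(1),round(c,1))
E
python3 plan.py
```

```text
[397. 187.] 505 [0.4552 0.2686 0.0417] [0.3861 0.2349] [0.5234 0.3079] 0.002906407983575759
[332. 227.] 301 [0.5142 0.0046 0.0425] [ 0.4761 -0.0215] [0.5458 0.0347] 0.0029108079904594315
[410. 227.] 310 [0.6055 0.2265 0.0419] [0.572  0.2004] [0.6386 0.2546] 0.0029888822688331398
[265. 236.] 315 [ 0.4677 -0.2007  0.0425] [ 0.4325 -0.2301] [ 0.5016 -0.1652] 0.002971481335464902
[370. 245.] 330 [0.6152 0.0813 0.0427] [0.578  0.0549] [0.6438 0.1095] 0.0029517768544258124
[332. 264.] 338 [ 0.6298 -0.0507  0.043 ] [ 0.5923 -0.0845] [ 0.6637 -0.019 ] 0.002760812581616398
[270. 271.] 77 [ 0.5793 -0.2288  0.0356] [ 0.5554 -0.2434] [ 0.6147 -0.2145] 0.0017116383598721314
midR [0.5092 0.006 ] 185.0 4.5
brF [0.611 0.084] 177.6 6.3
highR [ 0.6256 -0.0482] 157.3 5.4
t 24.47 pos [ 0.5408 -0.1112  0.0962] yaw 3.2 F [-2.7 -3.5  0. ] g 0.002
```

```bash
python3 plan.py .516 -.055 .06 2.9 23, .516 -.055 .015 2.9 20
```

```text
t 24.47 pos [ 0.5408 -0.1112  0.0962] yaw 3.2 F [-2.7 -3.5  0. ] g 0.002
[0.58, -0.22, 0.36, 0.03, 0.01, 0.01] ,
[0.57, -0.22, 0.36, 0.03, 0.01, 0.02] ,
[0.58, -0.22, 0.36, 0.03, 0.01, 0.01] ,
[0.57, -0.22, 0.36, 0.03, 0.01, 0.02] ,
-- n 4
[0.0, 0.0, 0.6, 0.0, 0.0, 0.0] ,
[0.0, 0.0, 0.6, 0.0, 0.0, 0.0] ,
[0.0, 0.0, 0.6, 0.0, 0.0, 0.0] ,
-- n 3
```

>>> drive_tool --steps '[0.58,-0.22,0.3,0.03,0,0,0.57,-0.22,0.3,0.03,0,0,0.58,-0.22,0.3,0.03,0,0,0.5,-0.2,0.3,0.03,0,0,0,0,0,0,0,0]'

```text
time: 24.88
tool_pos: [0.5186, -0.0568, 0.0646]
ee_rot: [[-0.049, 0.999, 0.003], [0.999, 0.049, -0.004], [-0.004, 0.003, -1.0]]
force: [0.1, -0.3, -0.3]
grip_width: -0.004
```

```bash
python3 plan.py .516 -.055 .015 2.9 20
```

```text
t 24.88 pos [ 0.5186 -0.0568  0.0646] yaw 2.8 F [ 0.1 -0.3 -0.3] g -0.004
[0.03, -0.03, 0.66, 0.01, 0.02, -0.01] ,
[0.03, -0.04, 0.66, 0.01, 0.01, -0.01] ,
[0.02, -0.03, 0.67, 0.01, 0.02, 0.0] ,
-- n 3
```

>>> drive_tool --steps '[0,-0.03,0.65,0,0,0,0,-0.04,0.65,0,0,0,0,-0.03,0.55,0,0,0,0,0,0.1,0,0,0,0,0,0,0,0,0]'

```text
time: 25.3
tool_pos: [0.5199, -0.0538, 0.0147]
ee_rot: [[-0.057, 0.998, 0.007], [0.998, 0.057, -0.005], [-0.006, 0.007, -1.0]]
force: [0.2, 0.8, 0.5]
grip_width: 0.002
```

```bash
python3 plan.py .505 .160 .011 2.9 9|tail -2;  python3 plan.py .516 -.05 .011 2.9 20
```

```text
[0.35, -0.01, 0.0, 0.0, 0.0, 0.0] ,
-- n 24
t 25.3 pos [ 0.5199 -0.0538  0.0147] yaw 3.3 F [0.2 0.8 0.5] g 0.002
[0.16, -0.15, 0.15, 0.08, 0.06, 0.07] ,
-- n 1
```

>>> drive_tool --steps '[0.1,-0.2,0.12,0.05,0.04,0.05,0.1,0,0,0,0,0,0,0,0,0,0,0]'

```text
time: 25.55
tool_pos: [0.516, -0.0485, 0.0127]
ee_rot: [[-0.053, 0.999, 0.005], [0.999, 0.053, -0.002], [-0.002, 0.005, -1.0]]
force: [-0.2, 0.3, 0.7]
grip_width: 0.001
```

```bash
python3 plan.py .514 -.04 .011 2.9 20
```

```text
t 25.55 pos [ 0.516  -0.0485  0.0127] yaw 3.0 F [-0.2  0.3  0.7] g 0.001
[0.35, -0.06, 0.07, 0.06, 0.03, 0.02] ,
-- n 1
```

>>> drive_tool --steps '[0.25,-0.05,0.05,0.03,0,0,0.25,0,0,0,0,0,0.25,0,0,0,0,0,0.25,0,0.01,0,0,0,0.25,0,0.01,0,0,0]'

```text
time: 25.97
tool_pos: [0.5144, -0.0155, 0.0129]
ee_rot: [[-0.051, 0.999, 0.007], [0.999, 0.052, -0.003], [-0.003, 0.007, -1.0]]
force: [-0.3, -1.0, 0.7]
grip_width: -0.005
```

>>> drive_tool --steps '[0.3,0,0.01,0,0,0,0.3,0,0.01,0,0,0,0.3,0,0.01,0,0,0,0.3,0,0.01,0,0,0,0.3,0,0.01,0,0,0]'

```text
time: 26.38
tool_pos: [0.5128, 0.026, 0.012]
ee_rot: [[-0.053, 0.999, 0.009], [0.999, 0.053, -0.004], [-0.004, 0.009, -1.0]]
force: [-0.7, -0.2, 1.0]
grip_width: 0.002
```

>>> drive_tool --steps '[0.3,0,0.01,0,0,0,0.3,0,0.01,0,0,0,0.3,0,0.01,0,0,0,0.3,0,0.01,0,0,0,0.3,0,0.01,0,0,0]'

```text
time: 26.8
tool_pos: [0.5104, 0.0678, 0.0104]
ee_rot: [[-0.053, 0.999, 0.009], [0.999, 0.053, -0.004], [-0.004, 0.008, -1.0]]
force: [-0.1, -1.6, 0.4]
grip_width: -0.003
```

```bash
python3 look.py s7 scene; python3 plan.py .505 .160 .011 2.9 9|tail -3;
```

```text
[397. 187.] 505 [0.4556 0.2685 0.0414] [0.3855 0.2376] [0.5238 0.3052] 0.0029254762454884384
[302. 213.] 283 [ 0.4325 -0.0643  0.0428] [ 0.396 -0.091] [ 0.4644 -0.0341] 0.0031131989260347963
[366. 216.] 83 [0.5198 0.1199 0.0424] [0.4932 0.1048] [0.538  0.1309] 0.0029529319035747938
[410. 227.] 306 [0.6051 0.2267 0.0417] [0.5737 0.2003] [0.6384 0.2558] 0.003033269522014543
[265. 236.] 309 [ 0.4678 -0.2005  0.043 ] [ 0.4313 -0.23  ] [ 0.5033 -0.1653] 0.002735492868705508
[370. 245.] 331 [0.6152 0.0817 0.0426] [0.5788 0.0558] [0.6443 0.1097] 0.00296296347883902
[332. 264.] 338 [ 0.6298 -0.0506  0.0429] [ 0.5952 -0.084 ] [ 0.6639 -0.0216] 0.0027111800403532664
[270. 271.] 65 [ 0.5775 -0.2281  0.0356] [ 0.5586 -0.2425] [ 0.6022 -0.2148] 0.001846696853959484
[0.33, 0.0, 0.0, 0.01, 0.0, 0.01] |
[0.34, -0.01, -0.01, 0.0, 0.01, 0.0] ,
-- n 11
```

>>> drive_tool --steps '[0.33,0,0,0,0,0,0.33,0,0,0,0,0,0.33,0,0,0,0,0,0.33,0,0,0,0,0,0.33,0,0,0,0,0]'

```text
time: 27.27
tool_pos: [0.5077, 0.1133, 0.0101]
ee_rot: [[-0.052, 0.999, 0.008], [0.999, 0.052, -0.003], [-0.004, 0.008, -1.0]]
force: [0.4, -0.3, 0.8]
grip_width: -0.001
```

>>> drive_tool --steps '[0.33,0,0,0,0,0,0.33,0,0,0,0,0,0.33,0,0,0,0,0,0.33,0,0,0,0,0]'

```text
time: 27.6
tool_pos: [0.5053, 0.1502, 0.0097]
ee_rot: [[-0.053, 0.999, 0.007], [0.999, 0.053, -0.003], [-0.004, 0.007, -1.0]]
force: [0.9, -0.8, 1.4]
grip_width: 0.003
```

```bash
python3 plan.py .505 .162 .010 2.9 9
```

```text
t 27.6 pos [0.5053 0.1502 0.0097] yaw 3.0 F [ 0.9 -0.8  1.4] g 0.003
[0.24, 0.01, -0.01, 0.04, 0.02, 0.01] ,
[0.23, 0.0, 0.0, 0.04, 0.02, 0.01] ,
-- n 2
```

Last 12 mm, then back off, lift and clear away to look from both cameras.

>>> drive_tool --steps '[0.24,0,0,0.03,0,0,0.2,0,0,0,0,0,0,0,0,0,0,0,-0.5,0,0,0,0,0,-0.3,0,-0.4,0,0,0]'

```text
time: 28.02
tool_pos: [0.5043, 0.1445, 0.0184]
ee_rot: [[-0.058, 0.998, 0.001], [0.998, 0.058, -0.004], [-0.004, 0.001, -1.0]]
force: [-0.5, -0.6, -0.2]
grip_width: 0.002
```

>>> drive_tool --steps '[0,0,-0.9,0,0,0,0,0,-1,0,0,0,0,0,-1,0,0,0,-0.6,0,-0.6,0,0,0,-0.9,0,0,0,0,0]'

```text
time: 28.43
tool_pos: [0.5061, 0.1019, 0.1129]
ee_rot: [[-0.054, 0.999, 0.0], [0.999, 0.054, -0.004], [-0.004, 0.0, -1.0]]
force: [0.3, 0.0, 0.1]
grip_width: -0.002
```

>>> drive_tool --steps '[-0.9,-0.2,0,0,0,0,-0.9,-0.2,0,0,0,0,-0.9,-0.2,0,0,0,0,-0.9,-0.2,0,0,0,0,-0.9,-0.2,0,0,0,0]'

```text
time: 28.85
tool_pos: [0.4874, -0.0216, 0.1197]
ee_rot: [[-0.05, 0.999, 0.01], [0.999, 0.05, -0.003], [-0.004, 0.01, -1.0]]
force: [0.4, 0.3, 0.4]
grip_width: -0.0
```

>>> drive_tool --steps '[-0.9,-0.2,0,0,0,0,-0.9,-0.2,0,0,0,0,-0.9,-0.2,0,0,0,0,-0.9,-0.2,0,0,0,0,-0.9,-0.2,0,0,0,0]'

```text
time: 29.27
tool_pos: [0.463, -0.1463, 0.124]
ee_rot: [[-0.043, 0.999, 0.014], [0.999, 0.043, -0.004], [-0.005, 0.013, -1.0]]
force: [-0.6, -0.1, -0.3]
grip_width: 0.002
```

>>> drive_tool --steps '[-0.9,-0.2,0,0,0,0,-0.9,-0.2,0,0,0,0,-0.9,-0.2,0,0,0,0,0,0,0,0,0,0,0,0,0,0,0,0]'

```text
time: 29.68
tool_pos: [0.445, -0.2264, 0.1279]
ee_rot: [[-0.03, 0.999, 0.016], [1.0, 0.03, -0.007], [-0.008, 0.016, -1.0]]
force: [0.2, -0.7, -0.1]
grip_width: -0.001
```

```bash
echo top; python3 look.py t8 top; echo scene; python3 look.py s8 scene; python3 plan.py
python3 - <<'E'
import cv2,numpy as np
cv2.imwrite("pics/f8.png",np.vstack([cv2.resize(cv2.imread("pics/t8.png"),(720,300)),cv2.imread("pics/s8.png")[:300,:720]]))
E
```

```text
top
[261. 150.] 235 [ 0.6287 -0.0516  0.0421] [ 0.595  -0.0868] [ 0.6655 -0.0221] 0.0035850411649877476
[224. 154.] 233 [0.6132 0.0815 0.042 ] [0.5791 0.0561] [0.6452 0.1079] 0.003424261082505523
[184. 156.] 213 [0.6023 0.2284 0.0407] [0.5717 0.2015] [0.636  0.2533] 0.003636986349359162
[190. 183.] 244 [0.5035 0.2    0.0408] [0.4702 0.1728] [0.5338 0.2279] 0.0036288892263659847
[171. 196.] 446 [0.4533 0.2686 0.0411] [0.3868 0.2372] [0.5239 0.3027] 0.003293886951929212
[302. 199.] 93 [ 0.4534 -0.2012  0.042 ] [ 0.4329 -0.2203] [ 0.4939 -0.184 ] 0.0033968208088100914
[264. 205.] 234 [ 0.4302 -0.0655  0.0423] [ 0.3975 -0.0919] [ 0.4628 -0.0378] 0.0033878555155685565
scene
[397. 187.] 511 [0.4553 0.2683 0.0417] [0.3875 0.2364] [0.5215 0.3031] 0.002917149668604992
[386. 205.] 274 [0.5048 0.1986 0.0415] [0.4692 0.1727] [0.5332 0.2264] 0.0027181886105024544
[302. 214.] 291 [ 0.4332 -0.0645  0.0426] [ 0.3956 -0.0909] [ 0.4662 -0.033 ] 0.0030235276091312873
[410. 227.] 306 [0.605  0.2266 0.0416] [0.5743 0.201 ] [0.6383 0.2552] 0.0028590509965468374
[265. 236.] 309 [ 0.4677 -0.2006  0.0429] [ 0.433  -0.2297] [ 0.5022 -0.1648] 0.0029610857258169027
[370. 245.] 325 [0.6151 0.0817 0.043 ] [0.5786 0.0556] [0.6435 0.1091] 0.002719320513804598
[332. 264.] 339 [ 0.6299 -0.0506  0.043 ] [ 0.5936 -0.0838] [ 0.6642 -0.0219] 0.0026879752738541637
[269. 270.] 65 [ 0.5763 -0.2283  0.0357] [ 0.555  -0.2398] [ 0.5963 -0.2148] 0.0019029087838393027
t 29.78 pos [ 0.4455 -0.2254  0.1278] yaw 1.8 F [-0.1  0.2 -0.7] g 0.001
```

View pics/f8.png

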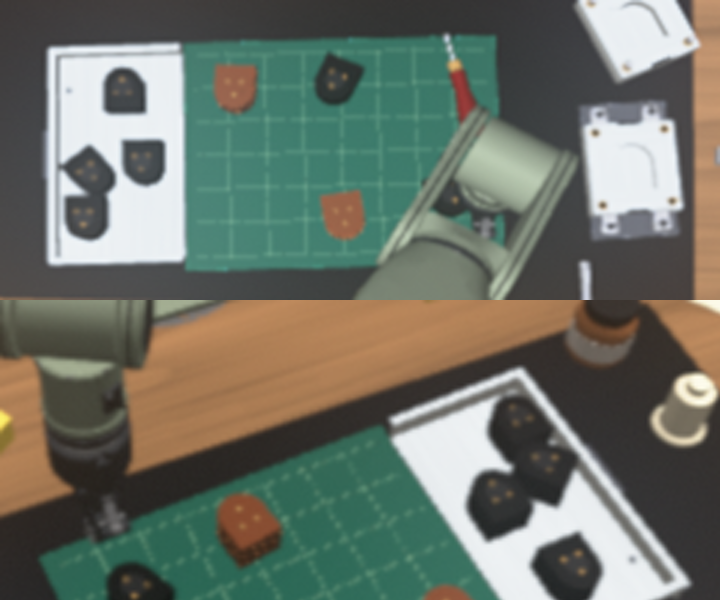

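All four heels stand in the tray, at (125,90), (143,160), (90,172) and (87,215) in the top crop, with their tops at about 42 mm as expected. The bystanders haven't moved, and the tool is clear at z = 0.128 with no force on it, so I'm handing in.

```bash
python3 -c "
from station import ticket; print(ticket.close_job())"
```

```text
the job is handed in; nothing more can be done
None
```

The batch of four black heels is in the tray, and I handed the job in at about 30 s of the 67 s allowed. I lifted the cast heel out of the mould and lowered it into the tray until it touched down at about 6 N. Then I slid three black heels in from the mat with the shut fingers.

**What the last checks showed, from both cameras:**
- **Tray:** all four heels are fully inside and flat, with their tops at 41–42 mm (2 mm floor plus 40 mm heel). The nearest edge is about 11 mm from the far wall.
- **Mat:** the other two black heels and both brown ones are within 1–2 mm of where they started. The awl was seen in its place. One of the two black heels was partly hidden by the arm in the top view, but clear in the other.
- **Rest of the bench:** my last pictures don't cover the hammer or most of the scalpel. The arm never went near either, apart from the first approach to the mould.
- **Forces:** readings between moves never passed about 6 N, and the gripper was clear of everything at hand-in.

**What didn't go to plan:**
- The heels' flat faces pointed along +x, not towards the tray as the list said, so I slid them sideways.
- The second heel I slid turned and ended up touching the first, though both stand flat.
- The third was heading within about 5 mm of a brown heel, so I stopped, nudged it sideways by its flat face, and then finished the slide.

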